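# Refill a bolted spice drawer

## Robot

A 7-joint arm with a two-finger parallel gripper is mounted at the origin on a cart in front of the work surface, level with it; the furniture and walls round the work are solid. World frame = base frame: x ahead of the robot, y to its left, z up, the work surface at z = 0. Lengths are in mm, angles in rad, forces in N, time in s.
With the tool pointing down it reaches from about 400 to 850 mm from the base axis. Payload 4.5 kg.
Tool frame: the origin (TCP) lies at the very end of the fingers, on their centre line; the grasp point (between the pads) lies 19 mm behind it; z points along the fingers, y is the line along which they close (so a half turn about z gives the same grasp; the last joint's range is limited). The gripper opens to 85 mm and grips with 20 to 120 N. Pads are 22 mm wide; open, the fingers measure 114 mm over their backs; the gripper's body (76 mm by 85 mm) begins 54 mm behind the grasp point. The pads swing forward as they close: fully open they stand 13 mm farther back than shut.
Start: joints at [-1.166, 0.689, -0.195, 1.565, 0.157, 0.902, -0.215], TCP at [226.459, 582.558, 198.117] pointing down, gripper open.
Joint ranges: [-3.01, 3.01], [-0.46, 2.08], [-1.47, 1.51], [0.13, 2.56], [-1, 4.14], [0.04, 2.09], [-2.66, 2.66]. Speed limits (rad/s): [2.57, 2.57, 3.14, 3.14, 3.14, 3.14, 3.14].

## Interface

Orientations are given as a unit quaternion [x, y, z, w].
In Python, from plant import manip gives the robot as it stands. The module is installed in compiled form; this text tells all that it offers.
- The arm moves only by the tool send_rows, never from a script. Its arguments are lists of equal length, an entry for each row: "gripper": the closure, from 0 (fully open) to 1 (shut); "delta_pos": the shift along the tool's x, y, z each as a share of 30 cm, from -1 to 1, a list of three; "spin": the turn about the tool's z as a share of 90 degrees, from -1 to 1. A call has 1 to 5 rows; each row shifts and turns the commanded pose from where the row before left it, along the tool's axes as they then stand; what a row does not reach is not made up. A row lasts 1/8 s, in which the tool goes at most 62.5 mm and 10.7 degrees, less where a joint would pass 70% of its speed; a pose out of reach is approached as far as the arm can. A call with a number of a shift or a turn outside -1 to 1 is refused whole. A call with a gripper value outside its range is refused whole. The fingers move at their own pace and stop on an object; "force" is the grip in N (left out, the last holds). Time passes only in rows, so rows that do not move let the fingers close. It gives the time, the measured TCP pose, the force, the opening and the grip force at its end, in the units of the state.
- manip.state(): the state, without advancing time (a new reading comes with each control period).
- manip.snapshot(name): name is "side" or "top"; returns (picture, depth): 420x560x3 uint8, red, green, blue; 420x560 float32, mm along the optical axis (not along the pixel's ray), 0 where there is no reading.
- manip.camera_params(name): a dict with "mtx" (3x3 intrinsics, pixels), "dist" ([k1, k2, p1, p2, k3] as OpenCV has them; the pictures are not rectified), "rvec" (rotation vector, rad) and "tvec" (3), from world to camera coordinates, as OpenCV has them. Camera axes: x right, y down, z forward; pixel columns grow to the right and rows downward; lengths in mm; the calibration is good to about 2 mm. A picture is of the moment at which its call begins. camera_params takes no time and is no camera call.
- manip.sign_off(): hands the job in; it is judged then, once.
The state is a dict: "t": time; "joint_positions": joint angles; "qd": joint speeds; "tau": joint torques, N m; "ee_pos": TCP position; "ee_rot": TCP orientation; "wrist_force": force on the tool from outside, world axes, zero at the start; "moment": the same for the moment, N m; "grip_width": finger opening in mm; "grasp_force": force on a finger pad.
Only numpy, scipy, OpenCV 4.12 (cv2) and the standard library are available. Lean on these libraries where they do the work, as an engineer would, in place of code of your own. Each camera call takes 0.05 s, during which the arm holds its last target. There are 200 camera calls.

## Task

The spice drawer is bolted against the children: draw the bolt right back and pull the drawer right out. Leave the jars that are in it where they are, and stand one of the spare spice jars from the worktop in every pocket that is empty; jars left over stay on the worktop. Then push the drawer fully shut and shoot the bolt fully home again; do not knock over or shove away the food tin nearby.

Things in the scene. Friction and masses are not known exactly. Their poses are not given: they have to be found in the camera images.
- spice_cabinet: Light wood cabinet, fixed, 280 wide (y), 165 deep (x), 143 mm high. Origin: centre of its underside. Its x points from drawer front to back, y along the width, z up; at yaw 0 the front faces the robot. Its one drawer slides out to its -x. A steel barrel bolt (straps to 162 high) lies along y on the front edge of the top; shot, its rod is in a keeper loop (to 166) on the drawer.
- bolt_body (a joint): Barrel bolt, m: 0 = shot home (rod through the keeper, drawer locked), 0.04 = drawn right back (end stop). Drawing it moves it along the cabinet's -y, shooting it along +y. The rod is clear of the keeper beyond 0.025. Stays where it is left; about 3 N to move. The keeper has 3 mm play: the bolt enters only if the drawer is shut to within 3 mm.
- bolt_knob (a point): Middle of the bolt's upright round steel knob, 18 mm in diameter, 22 mm tall (168 to 190 mm above the worktop), on a stem that rises from the rod; moves with the bolt. It can be pinched from above.
- drawer_body (a joint): Drawer, m: 0 = shut, its front flat against the cabinet; 0.16 = pulled right out (end stop, it does not come off). Stays where it is left; about 4 N to move. With the bolt shot it gives only 3 mm.
- drawer_handle (a point): Middle of the drawer's steel bar handle: a level bar 120 mm long along the cabinet's y, about 10 mm thick, 126 mm above the worktop, 35 mm in front of the drawer front (130 mm high; when shut, the cabinet top's edge at 143 mm is flush over it), so that a finger fits behind it from above. Moves with the drawer.
- pocket_1 (a point): Pocket 1 of 6 in the drawer (front row, left from the robot): centre of its floor, 16 mm above the worktop; axes as the cabinet's. A square hole 54 wide in a board whose top is 46 above the worktop; holds one jar. Pockets are 78 apart along y, 62 along x. Moves with the drawer; pulled right out, the back row is 45 mm in front of the cabinet's roof.
- pocket_2 (a point): Pocket 2 of 6 in the drawer (front row, middle from the robot): centre of its floor, 16 mm above the worktop; axes as the cabinet's. A square hole 54 wide in a board whose top is 46 above the worktop; holds one jar. Pockets are 78 apart along y, 62 along x. Moves with the drawer; pulled right out, the back row is 45 mm in front of the cabinet's roof.
- pocket_3 (a point): Pocket 3 of 6 in the drawer (front row, right from the robot): centre of its floor, 16 mm above the worktop; axes as the cabinet's. A square hole 54 wide in a board whose top is 46 above the worktop; holds one jar. Pockets are 78 apart along y, 62 along x. Moves with the drawer; pulled right out, the back row is 45 mm in front of the cabinet's roof.
- pocket_4 (a point): Pocket 4 of 6 in the drawer (back row, left from the robot): centre of its floor, 16 mm above the worktop; axes as the cabinet's. A square hole 54 wide in a board whose top is 46 above the worktop; holds one jar. Pockets are 78 apart along y, 62 along x. Moves with the drawer; pulled right out, the back row is 45 mm in front of the cabinet's roof.
- pocket_5 (a point): Pocket 5 of 6 in the drawer (back row, middle from the robot): centre of its floor, 16 mm above the worktop; axes as the cabinet's. A square hole 54 wide in a board whose top is 46 above the worktop; holds one jar. Pockets are 78 apart along y, 62 along x. Moves with the drawer; pulled right out, the back row is 45 mm in front of the cabinet's roof.
- pocket_6 (a point): Pocket 6 of 6 in the drawer (back row, right from the robot): centre of its floor, 16 mm above the worktop; axes as the cabinet's. A square hole 54 wide in a board whose top is 46 above the worktop; holds one jar. Pockets are 78 apart along y, 62 along x. Moves with the drawer; pulled right out, the back row is 45 mm in front of the cabinet's roof.
- jar_a: Spice jar (clear glass, red cap), round, 45 mm in diameter, 108 mm tall, the cap being its top 20 mm, 0.09 to 0.18 kg; stands in pocket 1 at the start, or is absent. Origin: centre of its underside, z up along the jar. Any jar suits any pocket.
- jar_b: Spice jar (whitish, white cap), round, 46 mm in diameter, 108 mm tall, the cap being its top 20 mm, 0.09 to 0.18 kg; stands in pocket 2 at the start, or is absent. Origin: centre of its underside, z up along the jar. Any jar suits any pocket.
- jar_c: Spice jar (clear glass, black cap), round, 41 mm in diameter, 104 mm tall, the cap being its top 20 mm, 0.09 to 0.18 kg; stands in pocket 3 at the start, or is absent. Origin: centre of its underside, z up along the jar. Any jar suits any pocket.
- jar_d: Spice jar (clear glass, black cap), round, 41 mm in diameter, 104 mm tall, the cap being its top 20 mm, 0.09 to 0.18 kg; stands in pocket 4 at the start, or is absent. Origin: centre of its underside, z up along the jar. Any jar suits any pocket.
- jar_e: Spice jar (clear glass, red cap), round, 45 mm in diameter, 108 mm tall, the cap being its top 20 mm, 0.09 to 0.18 kg; stands in pocket 5 at the start, or is absent. Origin: centre of its underside, z up along the jar. Any jar suits any pocket.
- jar_f: Spice jar (whitish, white cap), round, 46 mm in diameter, 108 mm tall, the cap being its top 20 mm, 0.09 to 0.18 kg; stands in pocket 6 at the start, or is absent. Origin: centre of its underside, z up along the jar. Any jar suits any pocket.
- jar_g: Spice jar (clear glass, red cap), round, 45 mm in diameter, 108 mm tall, the cap being its top 20 mm, 0.09 to 0.18 kg; a spare, stands on the worktop at the start. Origin: centre of its underside, z up along the jar. Any jar suits any pocket.
- jar_h: Spice jar (clear glass, black cap), round, 41 mm in diameter, 104 mm tall, the cap being its top 20 mm, 0.09 to 0.18 kg; a spare, stands on the worktop at the start. Origin: centre of its underside, z up along the jar. Any jar suits any pocket.
- jar_i: Spice jar (whitish, white cap), round, 46 mm in diameter, 108 mm tall, the cap being its top 20 mm, 0.09 to 0.18 kg; a spare, stands on the worktop at the start. Origin: centre of its underside, z up along the jar. Any jar suits any pocket.
- jar_j: Spice jar (clear glass, red cap), round, 45 mm in diameter, 108 mm tall, the cap being its top 20 mm, 0.09 to 0.18 kg; a spare, stands on the worktop at the start. Origin: centre of its underside, z up along the jar. Any jar suits any pocket.
- jar_k: Spice jar (clear glass, black cap), round, 41 mm in diameter, 104 mm tall, the cap being its top 20 mm, 0.09 to 0.18 kg; a spare, stands on the worktop at the start. Origin: centre of its underside, z up along the jar. Any jar suits any pocket.
- tin: Food tin 57 mm in diameter, 72 mm tall; a bystander to be left alone. Origin: centre of its underside.
Not all that is in view belongs to the job. What is shaped like the jar_i but green is not meant. What is shaped like the jar_j but green is not meant.

How it is judged:
By the outcome, as a careful person would: the job done as asked, in the order asked, and still so for the second after the job is handed in, with the robot touching nothing.
Of jar_a, jar_b, jar_c, jar_d, jar_e, jar_f only 2 to 3 are there at a start; the rules pass over those that are not, and their reading is None.
At some moment in a run one of tin may be knocked a few centimetres aside while the robot is not near it.
Once in a run the grip may slacken for a moment while it holds something.
It also fails if it takes over 210 s, if anything falls off the work surface, if the arm or the gripper's body presses on something with over 40 N, if the wrist force passes 120 N, or if a joint passes its speed limit or range.

## Working session

There is one attempt and no reset: what is moved stays moved. The work goes in short steps, Python scripts to look and compute and a tool call to move; the robot and the scene stay as the last step left them, time stands still between calls to the robot, and variables do not carry over. Pictures are saved under pics/ and viewed, at most 14 in all, crops included, and the job is handed in when it is done.

Besides the shell and the picture viewer there is one more tool, called after "Call:" as name(argument=value, ...), one argument or row to a line, values as JSON. send_rows: Moves the arm, as the interface text tells. Shift numbers are shares of 30 cm and turn numbers shares of 90 degrees, none past 1 either way. Its arguments: {"type":"object","properties":{"gripper":{"type":"array","items":{"type":"number"}},"delta_pos":{"type":"array","items":{"type":"array","items":{"type":"number"}}},"spin":{"type":"array","items":{"type":"number"}},"force":{"type":"number"}},"required":["gripper","delta_pos","spin"]}

```bash
mkdir -p pics; cat > h.py <<'E'
import numpy as np, cv2
from plant import manip
def cam(n):
    p=manip.camera_params(n); R=cv2.Rodrigues(np.array(p["rvec"],float))[0]
    return np.array(p["mtx"],float),np.array(p["dist"],float),R,np.array(p["tvec"],float).ravel()
def cloud(n,depth):
    K,D,R,t=cam(n); h,w=depth.shape
    uv=np.stack(np.meshgrid(np.arange(w),np.arange(h)),-1).reshape(-1,1,2).astype(float)
    n_=cv2.undistortPoints(uv,K,D).reshape(h,w,2)
    P=np.dstack([n_*depth[...,None],depth]); W=(P-t)@R
    W[depth<=0]=np.nan
    return W
def proj(n,pts):
    p=manip.camera_params(n);K,D,R,t=cam(n)
    return cv2.projectPoints(np.array(pts,float).reshape(-1,1,3),cv2.Rodrigues(R)[0],t,K,D)[0].reshape(-1,2)
def snap(n,name=None):
    im,d=manip.snapshot(n)
    if name: cv2.imwrite(f"pics/{name}.png",cv2.cvtColor(im,cv2.COLOR_RGB2BGR))
    return im,d,cloud(n,d)
E
python3 - <<'E'
from h import *
for n in("side","top"):
    im,d,W=snap(n,n+"0"); np.savez(f"{n}0.npz",im=im,d=d,W=W)
    K,D,R,t=cam(n); print(n,-R.T@t,K[0,0],(d>0).mean())
s=manip.state();print({k:np.round(v,3) for k,v in s.items()})
E
```

```text
side [ -18.90625376  423.81390073 1532.87517873] 491.44762450351044 0.9961734693877551
top [  50.55411788  160.61908909 1554.77423613] 525.8460580171463 0.9958715986394557
{'t': np.float64(0.1), 'joint_positions': array([-1.166,  0.69 , -0.195,  1.566,  0.157,  0.903, -0.215]), 'qd': array([-0.   , -0.002, -0.001, -0.003,  0.   ,  0.   ,  0.002]), 'tau': array([-3.0000e-03, -5.4060e+01, -1.2720e+00, -1.5899e+01,  9.0000e-03,
        4.0000e-03, -0.0000e+00]), 'ee_pos': array([226.285, 581.94 , 197.366]), 'ee_rot': array([ 0.184,  0.983, -0.001, -0.   ]), 'wrist_force': array([ 0.489,  0.706, -0.173]), 'moment': array([-0.023, -0.017,  0.013]), 'grasp_force': np.float64(0.0), 'grip_width': np.float64(85.355)}
```

View pics/side0.png

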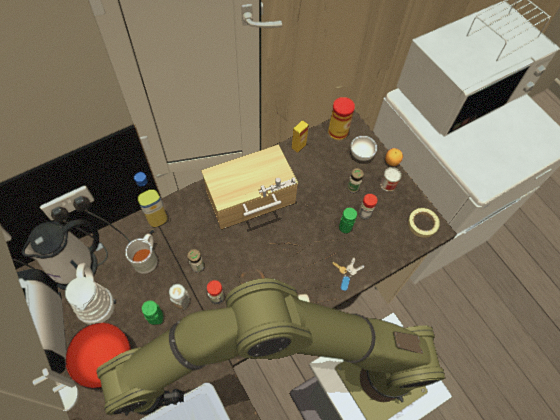

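View pics/top0.png

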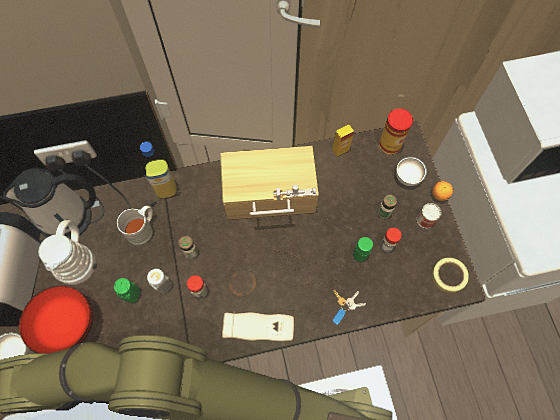

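Both views show the cabinet at top (222-317,150-215), with its knob and keeper around (280-312,190). The spare jars are at top (187,245) black, (157,280) white, (196,287) red, (392,238) red and (389,205) black. The green decoys are at (125,290) and (364,248), and the tin is near (430,215).

```bash
cat > m.py <<'E'
from h import *
def caps(W,seeds):
    for nm,u,v in seeds:
        p=W[v-16:v+17,u-16:u+17].reshape(-1,3); p=p[~np.isnan(p[:,0])]
        zt=np.percentile(p[p[:,2]>40][:,2],97) if (p[:,2]>40).any() else np.nan
        q=p[p[:,2]>zt-5]; c=(q[:,:2].min(0)+q[:,:2].max(0))/2
        r,_=cv2.minEnclosingCircle(q[:,:2].astype(np.float32))[:2]
        print(nm,'top z',round(zt,1),'circle c',np.round(r,1),'mean',np.round(q[:,:2].mean(0),1),'ext',np.round(np.ptp(q[:,:2],axis=0),1),len(q))
if __name__=="__main__":
    S={"top":[("blackL",187,243),("whiteL",156,277),("redL",195,284),("redR",393,236),("blackR",389,203),("tin",430,212),("greenL",124,287),("greenR",365,245)],
     "side":[("blackL",195,257),("whiteL",177,291),("redL",214,288),("redR",370,201),("blackR",356,175),("tin",391,177),("greenL",151,309),("greenR",349,215)]}
    for n in S:
        z=np.load(f"{n}0.npz"); W=z["W"]; print(n); caps(W,S[n])
        # cabinet top
        m=(abs(W[...,2]-143)<5)&(W[...,0]>450)&(W[...,0]<1000)&(abs(W[...,1])<400)
        k=cv2.connectedComponentsWithStats(m.astype(np.uint8))
        i=1+np.argmax(k[2][1:,4]); q=W[k[1]==i]
        print('cab',cv2.minAreaRect(q[:,:2].astype(np.float32)),q[:,2].mean(),len(q)); print(np.round(cv2.boxPoints(cv2.minAreaRect(q[:,:2].astype(np.float32)))))
E
python3 m.py; python3 - <<'E'
import cv2
for n,(a,b,c,d) in {"top":(140,220,210,325),"side":(140,230,190,305)}.items():
    im=cv2.imread(f"pics/{n}0.png")[a:b,c:d]; cv2.imwrite(f"pics/{n}c.png",cv2.resize(im,None,fx=5,fy=5,interpolation=cv2.INTER_CUBIC))
E
```

```text
top
blackL top z 108.7 circle c [593.3 314.7] mean [593.2 314.5] ext [36.5 37.4] 71
whiteL top z 114.0 circle c [511.6 413.2] mean [511.4 415.1] ext [42.6 40.2] 82
redL top z 111.8 circle c [467.5 307.5] mean [468. 308.] ext [42.8 38.1] 102
redR top z 111.4 circle c [ 481.5 -279.7] mean [ 480.7 -279.9] ext [40.6 42. ] 78
blackR top z 107.6 circle c [ 588.2 -302.1] mean [ 586.9 -302.2] ext [35.5 37.4] 66
tin top z 74.4 circle c [ 538.3 -423.4] mean [ 537.6 -422.1] ext [53.6 54.4] 91
greenL top z 113.0 circle c [505.3 506.2] mean [505.6 505.6] ext [40.6 42.8] 106
greenR top z 111.5 circle c [ 471.4 -189.7] mean [ 472.6 -190.8] ext [38.6 39.4] 89
cab ((738.438720703125, 36.43780517578125), (279.54571533203125, 171.1181640625), 82.03633117675781) 142.28887478797563 3820
[[ 634.  -90.]
 [ 804. -114.]
 [ 843.  163.]
 [ 673.  187.]]
side
blackL top z 108.6 circle c [595.4 317.5] mean [595.1 315.9] ext [37.4 36.4] 58
whiteL top z 111.5 circle c [511.9 415.4] mean [511.5 416.2] ext [44.3 42.2] 85
redL top z 803.2 circle c [204.3 350.9] mean [205.2 351.6] ext [15.7  9.6] 27
redR top z 112.3 circle c [ 475.7 -246.7] mean [ 479.9 -268.9] ext [ 49.  105.5] 73
blackR top z 109.5 circle c [ 590.2 -301.5] mean [ 588.5 -303. ] ext [38.  40.5] 49
tin top z 76.4 circle c [ 540.9 -423.8] mean [ 539.7 -425.2] ext [55.6 56.1] 41
greenL top z 112.7 circle c [506.8 505. ] mean [507. 505.] ext [45.3 43.9] 97
greenR top z 111.9 circle c [ 478.8 -212.6] mean [ 473.3 -191.6] ext [42.3 89.8] 83
cab ((741.2374267578125, 37.139434814453125), (281.1881103515625, 173.2662353515625), 82.18544006347656) 142.42847899696017 2986
[[ 636.  -90.]
 [ 808. -114.]
 [ 846.  165.]
 [ 675.  188.]]
```

View pics/topc.png

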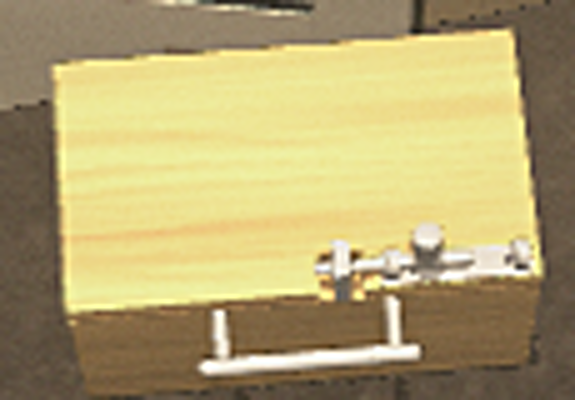

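```bash
python3 - <<'E'
from h import *
a=np.deg2rad(-7.9); X=np.array([np.cos(a),np.sin(a)]);Y=np.array([-np.sin(a),np.cos(a)]);c=np.array([740,36.8])
for n in("top","side"):
    W=np.load(n+"0.npz")["W"].reshape(-1,3); W=W[~np.isnan(W[:,0])]
    L=np.c_[(W[:,:2]-c)@X,(W[:,:2]-c)@Y,W[:,2]]
    b=(abs(L[:,0])<135)&(abs(L[:,1])<150)
    k=L[b&(L[:,2]>178)&(L[:,2]<200)];print(n,'knob',len(k),k.mean(0).round(1),np.ptp(k,axis=0).round(1),k[:,2].max())
    k=L[b&(L[:,2]>150)&(L[:,2]<172)&(L[:,0]<-50)]
    print(' bolt y range',k[:,1].min(),k[:,1].max(),'x',np.percentile(k[:,0],[5,50,95]))
    k=L[b&(L[:,2]>115)&(L[:,2]<136)&(L[:,0]<-105)];print(' handle',len(k),np.median(k,0).round(1),k[:,1].min(),k[:,1].max(), 'slope',np.polyfit(k[:,1],k[:,0],1))
    t=L[b&(abs(L[:,2]-143)<4)]
    for y in(-100,-50,0,50,100):
        s=t[abs(t[:,1]-y)<12]; print(y,s[:,0].min().round(1),s[:,0].max().round(1))
    for x in(-40,0,40):
        s=t[abs(t[:,0]-x)<12]; print(' x',x,s[:,1].min().round(1),s[:,1].max().round(1))
E
```

```text
top knob 155 [ 78.2 -47.9 188.5] [217.3 105.3  21.4] 199.3777491315645
 bolt y range -131.2570683454261 131.36019269378204 x [-83.25798532 -74.31926455 -61.18802418]
 handle 174 [-119.6    0.4  128.8] -62.88912376023903 63.61363320170224 slope [ 5.15618158e-03 -1.18738084e+02]
-100 -85.0 82.5
-50 -85.4 122.2
0 -84.2 135.0
50 -83.0 82.4
100 -84.5 81.7
 x -40 -139.8 137.7
 x 0 -140.3 139.0
 x 40 -139.9 139.1
side knob 131 [ 77.7 -48.6 188.3] [215.4  91.7  21.1] 199.830499610821
 bolt y range -131.0513098929412 135.0665747510911 x [-81.84114958 -72.07615795 -64.14541664]
 handle 137 [-117.9    1.3  128.6] -62.09513702422984 65.03752804560847 slope [ 2.43227445e-04 -1.17138285e+02]
-100 -83.7 85.5
-50 -83.2 123.4
0 -85.4 134.8
50 -84.0 84.8
100 -85.6 86.0
 x -40 -139.3 140.6
 x 0 -138.5 140.7
 x 40 -140.0 140.3
```

```bash
cat >> h.py <<'E'
from scipy.spatial.transform import Rotation as Ro
YAW=-7.9; C=np.array([740,36.8])
def cab(x,y,z):
    a=np.deg2rad(YAW); return np.array([C[0]+x*np.cos(a)-y*np.sin(a),C[1]+x*np.sin(a)+y*np.cos(a),z])
def loc(p):
    a=np.deg2rad(YAW); d=np.asarray(p)[...,:2]-C; return np.stack([d@[np.cos(a),np.sin(a)],d@[-np.sin(a),np.cos(a)]],-1)
def go(target,yaw=YAW):
    """shares to reach target with tool y at world y turned by yaw"""
    s=manip.state(); T=Ro.from_quat(s["ee_rot"]); y=T.apply([0,1,0]); cur=np.rad2deg(np.arctan2(-y[0],y[1]))
    d=(yaw-cur+90)%180-90; yw=np.deg2rad(cur+d); 
    sgn=1
    ty=np.array([-np.sin(yw),np.cos(yw),0]); tz=np.array([0,0,-1.]); tx=np.cross(ty,tz)
    dp=np.array(target)-s["ee_pos"]
    print('yaw now',round(cur,1),'spin',round(-d/90,3),'shares',np.round(np.array([tx@dp,ty@dp,tz@dp])/300,4),'mm',np.round(dp,1))
def st():
    s=manip.state(); print(round(float(s["t"]),2),s["ee_pos"].round(1),'F',s["wrist_force"].round(1),'w',s["grip_width"].round(1),'g',s["grasp_force"].round(1),'q',s["joint_positions"].round(2), 'loc',loc(s["ee_pos"]).round(1))
E
python3 - <<'E'
from h import *
K=[]
for n in("top","side"):
    W=np.load(n+"0.npz")["W"].reshape(-1,3); W=W[~np.isnan(W[:,0])]; L=np.c_[loc(W),W[:,2]]
    k=L[(abs(L[:,0]+70)<40)&(abs(L[:,1])<140)&(L[:,2]>180)&(L[:,2]<205)];print(n,len(k),k.mean(0).round(1),k.min(0).round(1),k.max(0).round(1)); K.append((k.min(0)+k.max(0))/2)
k=np.mean(K,0);print(k,cab(k[0],k[1],0)); go(cab(k[0],k[1],250))
E
```

```text
top 33 [-73.8 -72.7 187.3] [-82.4 -80.4 180.3] [-62.  -65.4 194.1]
side 29 [-72.7 -70.2 187.3] [-80.5 -79.  180.4] [-63.7 -61.4 192.7]
[-72.17741372 -71.57333267 186.88671767] [658.67022447 -24.17367146   0.        ]
yaw now -21.2 spin -0.148 shares [-1.7053 -1.8031 -0.1754] mm [ 432.4 -606.1   52.6]
```

Call:
send_rows(
  gripper=[0,0,0,0,0],
  delta_pos=[
    [0,0,-0.09],
    [0,0,-0.09],
    [-0.131,-0.139,0],
    [-0.131,-0.139,0],
    [-0.131,-0.139,0],
  ],
  spin=[-0.074,-0.074,0,0,0],
  force=40,
)

```text
t: 0.72
ee_pos: [326.8, 440.6, 251.8]
ee_rot: [0.069, 0.998, -0.0, 0.0]
wrist_force: [0.4, -0.1, -0.3]
grip_width: 85.4
grasp_force: 0.0
```

Call:
send_rows(
  gripper=[0,0,0,0,0],
  delta_pos=[
    [-0.131,-0.139,0],
    [-0.131,-0.139,0],
    [-0.131,-0.139,0],
    [-0.131,-0.139,0],
    [-0.131,-0.139,0],
  ],
  spin=[0,0,0,0,0],
)

```text
t: 1.35
ee_pos: [492.6, 207.1, 251.9]
ee_rot: [0.069, 0.998, -0.0, -0.0]
wrist_force: [1.8, 0.3, 0.6]
grip_width: 85.2
grasp_force: 0.0
```

Call:
send_rows(
  gripper=[0,0,0,0,0],
  delta_pos=[
    [-0.131,-0.139,0],
    [-0.131,-0.139,0],
    [-0.131,-0.139,0],
    [-0.131,-0.139,0],
    [-0.131,-0.139,0],
  ],
  spin=[0,0,0,0,0],
)

```text
t: 1.98
ee_pos: [658.3, -26.4, 251.7]
ee_rot: [0.069, 0.998, 0.0, -0.0]
wrist_force: [1.1, -0.3, 0.4]
grip_width: 85.4
grasp_force: 0.0
```

```bash
python3 -c "
from h import *
st(); go(cab(-72.2,-71.6,172))"
```

```text
Traceback (most recent call last):
  File "h.py", line 35, in st
    s=manip.state(); print(round(float(s["t"]),2),s["ee_pos"].round(1),'F',s["wrist_force"].round(1),'w',s["grip_width"].round(1),'g',s["grasp_force"].round(1),'q',s["joint_positions"].round(2), 'loc',loc(s["ee_pos"]).round(1))
                                                                                                         ^^^^^^^^^^^^^^^^^^^^^
AttributeError: 'float' object has no attribute 'round'
```

Call:
send_rows(
  gripper=[0,0,0,0,0],
  delta_pos=[
    [-0.001,0.007,0.1],
    [0,0,0.1],
    [0,0,0.066],
    [0,0,0],
    [0,0,0],
  ],
  spin=[0,0,0,0,0],
)

```text
t: 2.6
ee_pos: [658.9, -22.7, 173.0]
ee_rot: [0.069, 0.998, 0.0, 0.001]
wrist_force: [0.2, 0.9, -0.3]
grip_width: 85.2
grasp_force: 0.0
```

Call:
send_rows(
  gripper=[0.5,1,1,1,1],
  delta_pos=[
    [0,0,0],
    [0,0,0],
    [0,0,0],
    [0,0,0],
    [0,0,0],
  ],
  spin=[0,0,0,0,0],
)

```text
t: 3.22
ee_pos: [658.3, -22.8, 172.3]
ee_rot: [0.069, 0.998, 0.0, 0.0]
wrist_force: [-0.5, -0.5, -0.4]
grip_width: 0.1
grasp_force: 0.0
```

Call:
send_rows(
  gripper=[1,1,1,1,1],
  delta_pos=[
    [0,0,0],
    [0,0,0],
    [0,0,0],
    [0,0,0],
    [0,0,0],
  ],
  spin=[0,0,0,0,0],
)

```text
t: 3.85
ee_pos: [658.3, -22.7, 172.3]
ee_rot: [0.069, 0.998, 0.0, 0.0]
wrist_force: [0.8, -0.5, 0.5]
grip_width: 0.1
grasp_force: 0.0
```

```bash
sed -i "s/s\[\"grip_width\"\].round(1)/round(float(s['grip_width']),1)/; s/s\[\"grasp_force\"\].round(1)/round(float(s['grasp_force']),1)/" h.py; python3 -c "
from h import *
st()
a,_,W=snap('side','s1');b,_,V=snap('top','t1')
def cr(im,u,v,r=45): return cv2.resize(im[v-r+10:v+r-10,u-r:u+r],None,fx=5,fy=5,interpolation=cv2.INTER_CUBIC)
p=proj('side',[658,-23,180])[0].astype(int);q=proj('top',[658,-23,180])[0].astype(int);print(p,q)
o=np.vstack([cr(a,*p,60)[:280],cr(b,*q,60)[:300]]);cv2.imwrite('pics/c1.png',o[...,::-1])
"
```

```text
3.85 [658.3 -22.7 172.3] F [ 0.8 -0.5  0.5] w 0.1 g 0.0 q [ 0.1   0.77 -0.26  1.48  0.23  0.92  1.2 ] loc [-72.7 -70.2]
[277 181] [294 187]
```

View pics/c1.png

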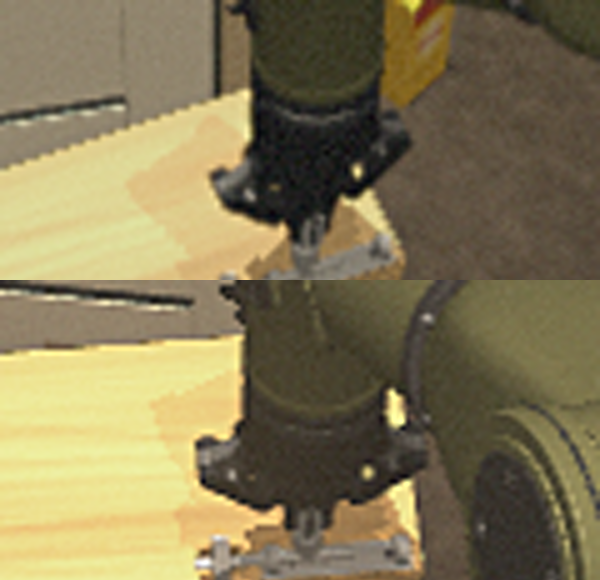

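The crop shows the fingers shut, with the knob's silver head at their tip, at crop (305,525) in the top half-view. I can't tell whether it is in front of the fingers or below them, so I'll check with depth.

```bash
python3 -c "
from h import *
for n in('top','side'):
    im,d,W=snap(n); L=np.dstack([loc(W),W[...,2]])
    u,v=proj(n,[658,-23,180])[0].astype(int)
    print(n,u,v)
    for r in range(v-10,v+12,2):
        print(r,' '.join('%d/%d/%d'%tuple(L[r,c]) + ('*' if im[r,c].min()>110 else '') for c in range(u-8,u+9,2)))
"
```

```text
top 294 187
177 -75/-44/261 -77/-49/264 -93/-53/297 -94/-58/299 -95/-63/298 -72/-72/249 -83/-76/271 -92/-80/289 -92/-85/289
179 -83/-43/266 -80/-49/258 -80/-55/258 -88/-59/273 -91/-64/278 -77/-72/248 -92/-75/279 -94/-80/282 -88/-86/269
181 -86/-43/260 -84/-49/255 -81/-55/247 -87/-59/259 -86/-65/255 -80/-72/240 -87/-76/256 -87/-81/255 -34/-97/140
183 -39/-49/145 -37/-55/140* -40/-61/146 -86/-60/243 -87/-65/245 -85/-71/240 -89/-76/247 -81/-83/229 -43/-96/147
185 -43/-48/141* -43/-54/139* -42/-61/137 -83/-61/223 -85/-66/228 -83/-72/222 -81/-78/216 -82/-83/218 -48/-96/142
187 -51/-48/144 -48/-54/137 -51/-60/141 -52/-65/143 -87/-66/219 -86/-72/215 -73/-80/185 -52/-89/138 -55/-95/144
189 -55/-47/139 -58/-53/144 -58/-59/143 -61/-64/148 -78/-68/185 -81/-73/190 -77/-80/180 -61/-88/143 -59/-95/139
191 -67/-46/151* -73/-51/163* -68/-58/151* -69/-64/151* -79/-68/172 -80/-74/173 -68/-82/146* -71/-87/153* -72/-93/153*
193 -74/-45/153 -77/-51/157 -76/-57/154 -75/-63/150 -76/-69/152 -72/-75/142 -75/-81/149 -76/-87/148* -77/-92/151*
195 -77/-45/144 -80/-51/151 -78/-57/145 -77/-63/142* -80/-69/146* -7
[... 587 characters left out ...]
-68/226 -85/-75/224 -42/-103/140 -43/-110/138
179 -32/-57/141* -33/-64/139* -38/-69/143 -80/-57/214 -84/-62/218 -86/-68/217 -84/-76/210 -47/-101/137 -51/-107/139Traceback (most recent call last):
  File "<string>", line 8, in <module>
    print(r,' '.join('%d/%d/%d'%tuple(L[r,c]) + ('*' if im[r,c].min()>110 else '') for c in range(u-8,u+9,2)))
            ~~~~~~~~^^^^^^^^^^^^^^^^^^^^^^^^^^^^^^^^^^^^^^^^^^^^^^^^^^^^^^^^^^^^^^^^^^^^^^^^^^^^^^^^^^^^^^^^^
  File "<string>", line 8, in <genexpr>
    print(r,' '.join('%d/%d/%d'%tuple(L[r,c]) + ('*' if im[r,c].min()>110 else '') for c in range(u-8,u+9,2)))
                     ~~~~~~~~~~^~~~~~~~~~~~~~
ValueError: cannot convert float NaN to integer
```

Call:
send_rows(
  gripper=[1,1,1,1,1],
  delta_pos=[
    [0,0,-0.15],
    [0,0,-0.15],
    [-0.1,0.15,0],
    [-0.1,0.15,0],
    [0,0.15,0],
  ],
  spin=[0,0,0,0,0],
)

```text
t: 4.68
ee_pos: [738.0, 103.2, 261.5]
ee_rot: [0.07, 0.998, -0.0, 0.0]
wrist_force: [-0.5, 0.3, -0.5]
grip_width: -0.2
grasp_force: 0.0
```

```bash
python3 -c "
from h import *
st()
for n in('top','side'):
    im,d,W=snap(n,n+'2'); L=np.dstack([loc(W),W[...,2]]).reshape(-1,3)
    k=L[(abs(L[:,0]+70)<40)&(abs(L[:,1]+60)<80)&(L[:,2]>180)&(L[:,2]<205)];print(n,len(k),k.mean(0).round(1),k.min(0).round(1),k.max(0).round(1))
    for zz in range(166,200,4):
        q=k=L[(abs(L[:,0]+70)<40)&(abs(L[:,1]+60)<80)&(abs(L[:,2]-zz)<2)]
        if len(q): print(zz,len(q),q.mean(0).round(1),np.ptp(q,axis=0).round(1))
    u,v=proj(n,[658,-23,170])[0].astype(int);c=cv2.resize(im[v-30:v+30,u-50:u+50],None,fx=5,fy=5,interpolation=cv2.INTER_CUBIC)
    o=c if n=='top' else np.vstack([o,c])
cv2.imwrite('pics/c2.png',o[:600,...,::-1])
"
```

```text
4.67 [738.  103.2 261.5] F [-0.5  0.3 -0.5] w -0.2 g 0.0 q [-0.1   0.83 -0.26  1.04  0.2   1.3   1.1 ] loc [-11.1  65.5]<string>:6: RuntimeWarning: Mean of empty slice.
  ret = um.true_divide(
Traceback (most recent call last):
ValueError: zero-size array to reduction operation minimum which has no identity
```

```bash
python3 -c "
from h import *
a=cv2.imread('pics/top2.png')[110:260,190:390];snap('side','side2');b=cv2.imread('pics/side2.png')[110:260,170:370]
cv2.imwrite('pics/c2.png',cv2.resize(np.hstack([a,b]),None,fx=2,fy=2,interpolation=cv2.INTER_CUBIC))"
```

```text
(no output)
```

View pics/c2.png

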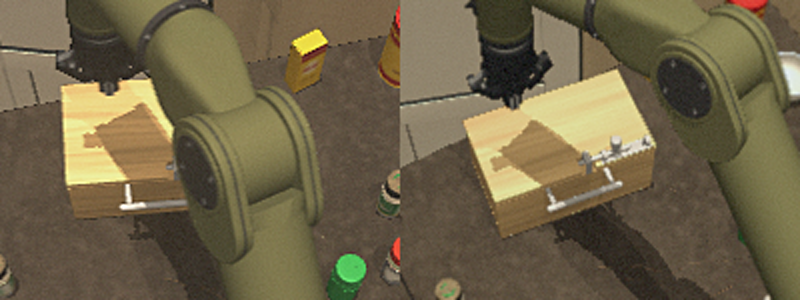

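```bash
python3 -c "
from h import *
s=manip.state();p=s['ee_pos']
z=np.load('side0.npz');im,d,W=snap('side')
for n in('top','side'): print(n,proj(n,[p,p+[0,0,20],cab(-72,-71.5,190),cab(-72,-71.5,168)]).round(1))
L=np.dstack([loc(W),W[...,2]])
u,v=proj('side',p)[0].astype(int)
for r in range(v-8,v+8,2): print(r,[tuple(L[r,c].round().tolist())for c in range(u-8,u+9,4)])
A=np.load('side0.npz');
k=L[(abs(L[...,0]+70)<40)&(abs(L[...,1]+60)<80)&(L[...,2]>165)&(L[...,2]<205)]
for zz in range(166,200,4):
    q=k[abs(k[:,2]-zz)<2]
    if len(q): print(zz,len(q),q.mean(0).round(1),np.ptp(q,axis=0).round(1))
m=(im[...,0]>140)&(abs(im[...,0].astype(int)-im[...,2])<25); print([(r,np.where(m[r,262:292])[0]+262) for r in range(172,192)])
a=cv2.resize(im[150:210,240:310],None,fx=8,fy=8,interpolation=cv2.INTER_CUBIC);cv2.imwrite('pics/c3.png',a[...,::-1])
"
```

```text
top [[241.2 160.6]
 [240.7 157.2]
 [295.  186.1]
 [294.7 189.3]]
side [[227.5 167.7]
 [227.1 164.1]
 [277.9 179.6]
 [277.7 183.1]]
159 [(-31.0, 101.0, 347.0), (-20.0, 86.0, 323.0), (-26.0, 76.0, 326.0), (-25.0, 63.0, 317.0), (80.0, 20.0, 146.0)]
161 [(139.0, 62.0, 73.0), (-25.0, 88.0, 321.0), (-26.0, 76.0, 315.0), (-20.0, 63.0, 300.0), (74.0, 23.0, 144.0)]
163 [(142.0, 63.0, 56.0), (80.0, 63.0, 145.0), (-27.0, 77.0, 307.0), (73.0, 38.0, 142.0), (68.0, 25.0, 142.0)]
165 [(79.0, 78.0, 144.0), (73.0, 66.0, 145.0), (69.0, 53.0, 144.0), (62.0, 41.0, 147.0), (62.0, 27.0, 138.0)]
167 [(71.0, 81.0, 143.0), (65.0, 68.0, 145.0), (60.0, 56.0, 145.0), (55.0, 44.0, 146.0), (51.0, 31.0, 145.0)]
169 [(66.0, 83.0, 140.0), (63.0, 70.0, 137.0), (51.0, 59.0, 149.0), (50.0, 46.0, 142.0), (46.0, 33.0, 141.0)]
171 [(59.0, 85.0, 139.0), (53.0, 73.0, 142.0), (48.0, 61.0, 141.0), (40.0, 49.0, 146.0), (40.0, 35.0, 138.0)]
173 [(53.0, 88.0, 137.0), (46.0, 76.0, 140.0), (38.0, 64.0, 145.0), (36.0, 51.0, 140.0), (28.0, 39.0, 146.0)]
166 9 [-70.3 -24.  166. ] [24.4 34.3  2.1]
170 5 [-73.3 -40.1 170. ] [18.8 57.1 
[... 507 characters left out ...]
79, array([276, 277, 278, 279])), (180, array([276, 277, 278, 279, 288, 289, 291])), (181, array([276, 277, 278, 279, 287, 288, 289, 290])), (182, array([283, 284, 285, 286, 287, 291])), (183, array([280, 281, 282, 283, 284, 285, 290, 291])), (184, array([280, 282, 283, 284, 285, 287, 289, 290, 291])), (185, array([272, 281, 282, 283, 284, 285, 286, 287, 288])), (186, array([270, 271, 272, 273, 274, 275, 280, 282, 283, 284, 285])), (187, array([269, 270, 271, 272, 273, 274, 278, 279, 280, 281, 282])), (188, array([266, 267, 268, 269, 270, 271, 273, 274, 275, 276, 277, 278, 279])), (189, array([265, 266, 267, 268, 273, 274, 275, 276, 277])), (190, array([271, 273, 274])), (191, array([271]))]
```

View pics/c3.png

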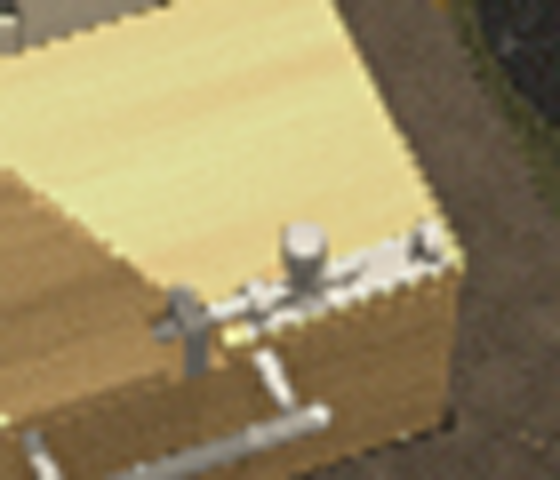

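The crop confirms the knob hasn't moved, at side pixel (278,180). The fingers seem to have closed above it, so the real fingertip is higher than the reported TCP. I'll measure that offset.

```bash
python3 -c "
from h import *
o=[]
for n in('top','side'):
    im,d,W=snap(n); p=manip.state()['ee_pos']
    q=W.reshape(-1,3); q=q[(np.linalg.norm(q[:,:2]-p[:2],axis=1)<90)&(q[:,2]>200)&(q[:,2]<360)]
    print(n,'lowest',q[np.argsort(q[:,2])[:12]].round(0).tolist())
    u,v=proj(n,p)[0]; print(u,v)
    U,V=int(u),int(v); c=im[V-35:V+25,U-30:U+30].copy(); c=cv2.resize(c,None,fx=8,fy=8,interpolation=cv2.INTER_NEAREST)
    x,y=int((u-U+30.5)*8),int((v-V+35.5)*8); cv2.drawMarker(c,(x,y),(255,0,0),0,14,1)
    for dz in(20,40,60):
        a,b=proj(n,p+[0,0,dz])[0]; cv2.circle(c,(int((a-U+30.5)*8),int((b-V+35.5)*8)),3,(0,255,0),-1)
    o.append(c[:,40:440])
cv2.imwrite('pics/c4.png',np.hstack(o)[...,::-1])
"
```

```text
top lowest [[724.0, 105.0, 295.0], [722.0, 102.0, 298.0], [723.0, 110.0, 298.0], [722.0, 107.0, 299.0], [724.0, 96.0, 303.0], [725.0, 101.0, 303.0], [724.0, 99.0, 303.0], [723.0, 110.0, 304.0], [722.0, 104.0, 304.0], [721.0, 113.0, 304.0], [728.0, 119.0, 305.0], [727.0, 117.0, 306.0]]
244.01120868235446 159.77663807084275
side lowest [[728.0, 106.0, 292.0], [729.0, 112.0, 296.0], [727.0, 109.0, 296.0], [732.0, 113.0, 298.0], [727.0, 99.0, 300.0], [726.0, 106.0, 300.0], [728.0, 95.0, 301.0], [724.0, 104.0, 302.0], [722.0, 101.0, 302.0], [729.0, 117.0, 305.0], [725.0, 103.0, 305.0], [726.0, 113.0, 306.0]]
230.3019639900519 165.9307351810114
```

View pics/c4.png

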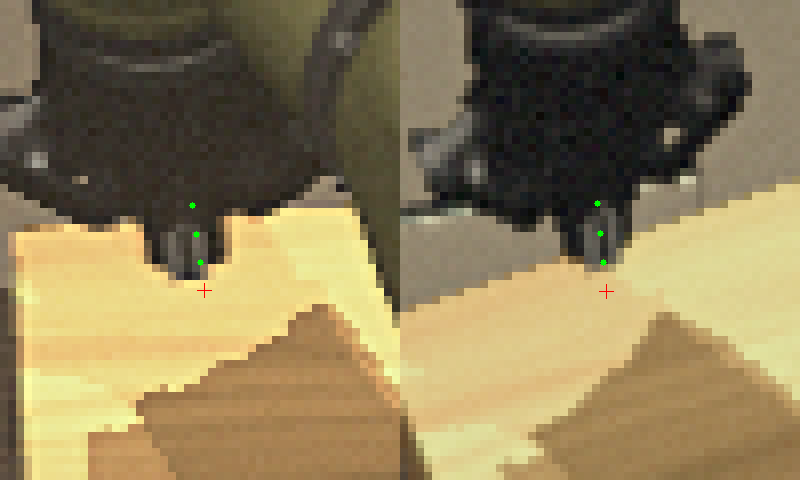

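```bash
python3 -c "
from h import *
st()
for n in('top','side'):
  Q=[]
  for i in range(4):
    im,d,W=snap(n); p=manip.state()['ee_pos']
    q=W.reshape(-1,3); q=q[(np.linalg.norm(q[:,:2]-p[:2],axis=1)<45)&(q[:,2]>200)&(q[:,2]<320)]-p
    Q.append(q)
  q=np.vstack(Q); l=np.c_[loc(q+p)-loc(p),q[:,2]]
  for a in range(20,56,4):
    k=l[abs(l[:,2]-a)<2]
    if len(k): print(n,a,len(k),'x',np.percentile(k[:,0],[5,50]).round(1),'y',np.percentile(k[:,1],[5,50,95]).round(1))
"
```

```text
4.92 [736.3 102.  262.1] F [-1.1 -0.3  0.7] w -0.1 g 0.0 q [-0.1   0.83 -0.26  1.04  0.2   1.3   1.1 ] loc [-12.7  64.1]
top 32 3 x [-11.  -10.7] y [-5.7 -0.8  1.8]
top 36 11 x [-13. -12.] y [-11.9  -1.    5.9]
top 40 21 x [-14.8 -11.8] y [-9.2  1.7  9.7]
top 44 29 x [-15.  -10.7] y [-12.2   1.4  12. ]
top 48 30 x [-15.7 -12. ] y [-11.2  -1.3  11.7]
top 52 26 x [-16.  -12.4] y [-11.7  -1.9   8.9]
side 32 1 x [-9.4 -9.4] y [0.1 0.1 0.1]
side 36 13 x [-12.4 -11.1] y [-4.4 -0.1  6.7]
side 40 15 x [-12.4 -10.2] y [-11.1  -0.9   9. ]
side 44 27 x [-13.8 -10.1] y [-10.7   2.7  11.2]
side 48 38 x [-13.4  -7.2] y [-11.7   6.1  13.7]
side 52 26 x [-13.1  -9.5] y [-9.5  2.4 13.1]
```

Call:
send_rows(
  gripper=[0,0,0,0,0],
  delta_pos=[
    [0.05,-0.15,0],
    [0.05,-0.15,0],
    [0.098,-0.15,0],
    [0,0,0.13],
    [0,0,0.13],
  ],
  spin=[0,0,0,0,0],
)

```text
t: 5.95
ee_pos: [659.2, -24.1, 184.5]
ee_rot: [0.07, 0.998, 0.0, 0.001]
wrist_force: [-0.0, -0.3, 0.4]
grip_width: 85.2
grasp_force: 0.0
```

Call:
send_rows(
  gripper=[0,0,0.5,1,1],
  delta_pos=[
    [0,0,0.07],
    [0,0,0.06],
    [0,0,0],
    [0,0,0],
    [0,0,0],
  ],
  spin=[0,0,0,0,0],
)

```text
t: 6.58
ee_pos: [659.8, -22.8, 146.5]
ee_rot: [0.069, 0.998, 0.0, 0.001]
wrist_force: [0.0, -0.2, 1.0]
grip_width: 32.0
grasp_force: 0.0
```

Call:
send_rows(
  gripper=[1,1,1,1],
  delta_pos=[
    [0,0,0],
    [0,0,0],
    [0,0,0],
    [0,0,0],
  ],
  spin=[0,0,0,0],
)

```text
t: 7.08
ee_pos: [659.3, -24.5, 146.4]
ee_rot: [0.07, 0.998, -0.001, 0.001]
wrist_force: [-2.6, -2.5, 5.9]
grip_width: 15.4
grasp_force: 39.0
```

Call:
send_rows(
  gripper=[1,1,1,1,1],
  delta_pos=[
    [0,-0.03,0],
    [0,-0.03,0],
    [0,-0.03,0],
    [0,-0.03,0],
    [0,-0.02,0],
  ],
  spin=[0,0,0,0,0],
)

```text
t: 7.7
ee_pos: [654.0, -63.1, 146.4]
ee_rot: [0.069, 0.998, 0.001, 0.001]
wrist_force: [-1.1, 2.7, 6.0]
grip_width: 15.8
grasp_force: 39.4
```

Call:
send_rows(
  gripper=[1,1],
  delta_pos=[
    [0,-0.007,0],
    [0,0,0],
  ],
  spin=[0,0],
)

```text
t: 7.95
ee_pos: [653.9, -64.1, 146.4]
ee_rot: [0.068, 0.998, 0.002, 0.001]
wrist_force: [-0.8, 4.0, 6.1]
grip_width: 15.6
grasp_force: 39.4
```

```bash
python3 -c "
from h import *
st()"
```

```text
7.95 [653.9 -64.1 146.4] F [-0.8  4.   6.1] w 15.6 g 39.4 q [ 0.17  0.8  -0.27  1.51  0.25  0.86  1.25] loc [ -71.4 -111.8]
```

Call:
send_rows(
  gripper=[0,0,0,0,0],
  delta_pos=[
    [0,0,0],
    [0,0,0],
    [0,0,-0.1],
    [0,0,-0.15],
    [0,0,-0.05],
  ],
  spin=[0,0,0,-0.11,-0.11],
)

```text
t: 8.57
ee_pos: [654.3, -67.0, 238.0]
ee_rot: [-0.106, 0.994, -0.001, 0.002]
wrist_force: [0.3, 0.2, -0.6]
grip_width: 85.5
grasp_force: 0.0
```

Call:
send_rows(
  gripper=[0.6,0.6,0.6,0.6,0.6],
  delta_pos=[
    [0,0,0],
    [0,0,0],
    [0,0,0],
    [0,0,0],
    [0,0,0],
  ],
  spin=[-0.11,-0.11,-0.11,-0.11,-0.11],
)

```text
t: 9.2
ee_pos: [652.5, -67.4, 234.7]
ee_rot: [-0.512, 0.859, -0.0, -0.001]
wrist_force: [-0.1, -0.3, 0.7]
grip_width: 34.3
grasp_force: 0.0
```

Call:
send_rows(
  gripper=[0.6,0.6,0.6],
  delta_pos=[
    [0,0,0],
    [0,0,0],
    [0,0,0],
  ],
  spin=[-0.11,-0.11,-0.01],
)

```text
t: 9.57
ee_pos: [652.5, -67.2, 234.7]
ee_rot: [-0.656, 0.755, 0.0, -0.0]
wrist_force: [0.0, -1.0, 0.9]
grip_width: 34.1
grasp_force: 0.0
```

```bash
python3 -c "
from h import *
st(); go(cab(-117.8,20,235),YAW+90)"
```

```text
9.57 [652.5 -67.2 234.7] F [ 0.  -1.   0.9] w 34.1 g 0.0 q [ 0.39  0.77 -0.72  1.4   0.53  1.16  2.6 ] loc [ -72.4 -115.1]
yaw now 82.0 spin -0.001 shares [-0.4503  0.1515 -0.0011] mm [-26.4 140.1   0.3]
```

Call:
send_rows(
  gripper=[0.67,0.67,0.67,0.67,0.67],
  delta_pos=[
    [0,0,0],
    [0,0,0],
    [0,0,0],
    [0,0,0],
    [0,0,0],
  ],
  spin=[0.115,0.115,0.115,0.115,0.115],
)

```text
t: 10.2
ee_pos: [652.7, -66.8, 235.1]
ee_rot: [-0.257, 0.966, -0.0, -0.0]
wrist_force: [0.2, 0.3, -0.1]
grip_width: 28.3
grasp_force: 0.0
```

Call:
send_rows(
  gripper=[0.67,0.67,0.67,0.67,0.67],
  delta_pos=[
    [0,0,0],
    [0,0,0],
    [0,0,0],
    [0,0,0],
    [0,0,0],
  ],
  spin=[0.115,0.115,0.115,0.115,0.115],
)

```text
t: 10.82
ee_pos: [652.7, -66.7, 235.1]
ee_rot: [0.19, 0.982, -0.0, -0.0]
wrist_force: [-0.3, 0.3, 0.4]
grip_width: 27.9
grasp_force: 0.0
```

Call:
send_rows(
  gripper=[0.67,0.67,0.67,0.67,0.67],
  delta_pos=[
    [0,0,0],
    [0,0,0],
    [0,0,0],
    [0,0,0],
    [0,0,0],
  ],
  spin=[0.115,0.115,0.115,0.115,0.115],
)

```text
t: 11.45
ee_pos: [652.7, -66.6, 235.1]
ee_rot: [0.6, 0.8, -0.0, -0.0]
wrist_force: [-0.4, 0.2, -0.4]
grip_width: 28.2
grasp_force: 0.0
```

Call:
send_rows(
  gripper=[0.67,0.67,0.67,0.67],
  delta_pos=[
    [0,0,0],
    [0,0,0],
    [0,0,0],
    [0,0,0],
  ],
  spin=[0.115,0.115,0.045,0],
)

```text
t: 11.95
ee_pos: [652.7, -66.5, 235.2]
ee_rot: [0.755, 0.656, -0.0, 0.0]
wrist_force: [0.1, -0.1, -0.4]
grip_width: 28.3
grasp_force: 0.0
```

```bash
python3 -c "
from h import *
st(); go(cab(-117.8,20,235),YAW+90);print(proj('side',[cab(-117.8,y,126) for y in(-60,60)]))"
```

```text
11.95 [652.7 -66.5 235.2] F [ 0.1 -0.1 -0.4] w 28.3 g 0.0 q [-0.04  0.7   0.14  1.43 -0.1   1.02 -0.02] loc [ -72.2 -114.3]
yaw now -98.0 spin -0.001 shares [ 0.4476 -0.1518  0.0005] mm [-26.7 139.3  -0.2]
[[279.38947296 202.04151197]
 [244.943408   214.13000002]]
```

Call:
send_rows(
  gripper=[0.67,0.67,0.67,0.67,0.67],
  delta_pos=[
    [0.15,-0.051,0],
    [0.15,-0.051,0],
    [0.148,-0.05,0],
    [0,0,0.15],
    [0,0,0.15],
  ],
  spin=[0,0,0,0,0],
)

```text
t: 12.58
ee_pos: [626.7, 74.1, 144.9]
ee_rot: [0.754, 0.657, 0.001, 0.0]
wrist_force: [0.7, -1.1, -0.5]
grip_width: 28.4
grasp_force: 0.0
```

```bash
python3 -c "
from h import *
st(); go(cab(-117.8,20,77),YAW+90)"
```

```text
12.57 [626.7  74.1 144.9] F [ 0.7 -1.1 -0.5] w 28.4 g 0.0 q [-0.26  0.76  0.12  1.61 -0.12  0.78 -0.22] loc [-117.3   21.3]
yaw now -97.8 spin 0.001 shares [-0.0045 -0.0015  0.2263] mm [ -0.6  -1.3 -67.9]
```

Call:
send_rows(
  gripper=[0.67,0.67,0.67,0.67,0.67],
  delta_pos=[
    [0,0,0.08],
    [0,0,0.08],
    [0,0,0.05],
    [0,0,0.015],
    [0,0,0],
  ],
  spin=[0,0,0,0,0],
)

```text
t: 13.2
ee_pos: [626.6, 72.9, 78.2]
ee_rot: [0.754, 0.657, 0.0, 0.0]
wrist_force: [0.1, 0.7, 0.5]
grip_width: 28.7
grasp_force: 0.0
```

Call:
send_rows(
  gripper=[1,1,1,1,1],
  delta_pos=[
    [0,0,0],
    [0,0,0],
    [0,0,0],
    [0,0,0],
    [0,0,0],
  ],
  spin=[0,0,0,0,0],
)

```text
t: 13.82
ee_pos: [627.8, 72.9, 78.9]
ee_rot: [0.754, 0.657, 0.001, 0.001]
wrist_force: [2.4, -0.4, 5.5]
grip_width: 9.4
grasp_force: 39.5
```

Call:
send_rows(
  gripper=[1,1,1,1,1],
  delta_pos=[
    [0,-0.05,0],
    [0,-0.08,0],
    [0,-0.08,0],
    [0,-0.08,0],
    [0,-0.08,0],
  ],
  spin=[0,0,0,0,0],
)

```text
t: 14.45
ee_pos: [518.9, 87.9, 78.9]
ee_rot: [0.755, 0.656, 0.003, 0.002]
wrist_force: [5.0, 0.2, 4.0]
grip_width: 9.2
grasp_force: 40.0
```

Call:
send_rows(
  gripper=[1,1,1,1,1],
  delta_pos=[
    [0,-0.07,0],
    [0,-0.06,0],
    [0,-0.03,0],
    [0,-0.015,0],
    [0,0,0],
  ],
  spin=[0,0,0,0,0],
)

```text
t: 15.08
ee_pos: [470.9, 94.6, 78.9]
ee_rot: [0.755, 0.656, 0.005, 0.004]
wrist_force: [9.1, -3.6, 1.8]
grip_width: 9.4
grasp_force: 40.0
```

```bash
python3 -c "
from h import *
st()"
```

```text
15.07 [470.9  94.6  78.9] F [ 9.1 -3.6  1.8] w 9.4 g 40.0 q [-0.35  0.72  0.08  2.12 -0.17  0.3  -0.26] loc [-274.5   20.3]
```

Call:
send_rows(
  gripper=[1,1,1],
  delta_pos=[
    [0,-0.015,0],
    [0,-0.01,0],
    [0,0,0],
  ],
  spin=[0,0,0],
)

```text
t: 15.45
ee_pos: [471.4, 94.7, 79.0]
ee_rot: [0.756, 0.655, 0.01, 0.009]
wrist_force: [22.0, -7.3, -13.7]
grip_width: 9.4
grasp_force: 39.0
```

Call:
send_rows(
  gripper=[0.6,0.6,0.6,0.6,0.6],
  delta_pos=[
    [0,0,0],
    [0,0,0],
    [0,0,-0.1],
    [0,0,-0.19],
    [0,0,-0.19],
  ],
  spin=[0,0,0,0,0],
)

```text
t: 16.08
ee_pos: [454.1, 96.5, 222.5]
ee_rot: [0.754, 0.657, -0.002, -0.001]
wrist_force: [0.9, 0.8, -0.2]
grip_width: 33.8
grasp_force: 0.0
```

Call:
send_rows(
  gripper=[0,0,0,0,0],
  delta_pos=[
    [0.19,0,0],
    [0.19,0,0],
    [0.19,0,0],
    [0.19,0,0],
    [0.15,0,0],
  ],
  spin=[0.1,0.1,0.1,0.1,0.1],
)

```text
t: 16.7
ee_pos: [567.7, 340.9, 220.4]
ee_rot: [0.948, 0.317, -0.002, -0.001]
wrist_force: [1.2, -1.1, -0.3]
grip_width: 85.5
grasp_force: 0.0
```

```bash
python3 -c "
from h import *
st()
for n in('top','side'):
    im,d,W=snap(n,n+'3'); np.savez(n+'3.npz',im=im,d=d,W=W)
a=cv2.imread('pics/top3.png')[120:330,130:460];b=cv2.imread('pics/side3.png')[120:330,130:420]
cv2.imwrite('pics/c5.png',cv2.resize(np.hstack([a,b]),(800,271),interpolation=cv2.INTER_CUBIC))
"
```

```text
16.7 [567.7 340.9 220.4] F [ 1.2 -1.1 -0.3] w 85.5 g 0.0 q [-0.82  0.76  0.43  1.43 -0.34  1.04 -1.24] loc [-212.4  277.5]
```

View pics/c5.png

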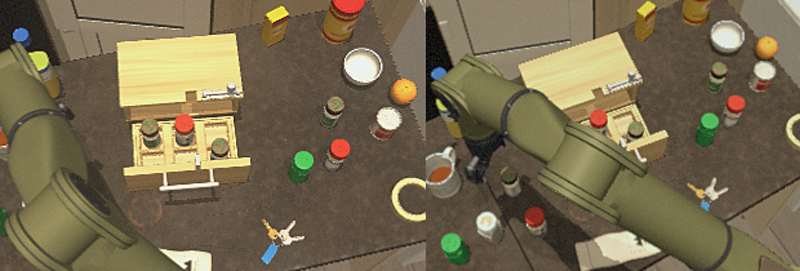

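The drawer is out. In the top half-view, pocket 4 (150,130) holds a black jar, pocket 5 (185,128) a red one and pocket 3 (220,150) a black one. Pockets 1, 2 and 6 look empty, and the spare jars still stand.

```bash
python3 - <<'E'
from h import *
for n in("top","side"):
    W=np.load(n+"3.npz")["W"]; L=np.dstack([loc(W),W[...,2]]).reshape(-1,3); L=L[~np.isnan(L[:,0])]
    d=L[(L[:,0]<-95)&(L[:,0]>-300)&(abs(L[:,1])<145)]
    for nm,y in(("R",-78),("M",0),("L",78)):
        for r,x in(("back",-127.5),("front",-189.5)):
            q=d[(abs(d[:,0]-x)<28)&(abs(d[:,1]-y)<35)]; t=q[(q[:,2]>116)&(q[:,2]<132)]
            print(n,r,nm,'maxz',q[:,2].max().round() if len(q) else None,'ctr',((t.min(0)+t.max(0))/2).round(1) if len(t)>5 else None,len(t))
    h=d[(d[:,0]<-268)&(d[:,2]>115)&(d[:,2]<137)]; print('handle',np.median(h,0).round(1),len(h))
    f=d[(abs(d[:,2]-130)<4)&(d[:,0]<-215)&(d[:,0]>-255)];print('front x',np.percentile(f[:,0],[3,50,97]).round(1))
    for y in(-130,-120,-110,110,120,130):
        s=d[(abs(d[:,1]-y)<4)&(d[:,0]>-220)&(d[:,0]<-110)]; print(y,np.percentile(s[:,2],[10,50,90]).round(0) if len(s) else None,end=' ')
    print()
from m import caps
W=np.load("side3.npz")["W"]; 
caps(W,[(k,*proj("side",[x,y,108])[0].round().astype(int)) for k,x,y in(("blackL",594,316),("redL",468,308),("whiteL",511,414),("tin",539,-423),("blackR",588,-302))])
s=manip.state(); print(s["t"]); go([594,316,s["ee_pos"][2]],-25); go([468,308,220],-25)
E
```

```text
top back R maxz 54.0 ctr None 0
top front R maxz 126.0 ctr [-189.9  -78.3  121.3] 123
top back M maxz 129.0 ctr [-128.1   -1.8  122.9] 167
top front M maxz 52.0 ctr None 0
top back L maxz 127.0 ctr [-127.4   77.6  121.7] 114
top front L maxz 52.0 ctr None 0
handle [-279.2   -2.1  129.5] 188
front x [-244.7 -235.  -224.5]
-130 [-5. -2.  2.] -120 [44. 47. 53.] -110 [39. 45. 49.] 110 [40. 45. 49.] 120 [44. 48. 52.] 130 [-7. -2.  2.] 
side back R maxz 55.0 ctr None 0
side front R maxz 128.0 ctr [-188.3  -76.8  122.2] 100
side back M maxz 128.0 ctr [-125.7   -1.4  122.3] 139
side front M maxz 159.0 ctr None 0
side back L maxz None ctr None 0
side front L maxz None ctr None 0
handle [-276.   -56.6  130.2] 15
front x [-247.3 -233.7 -222.6]
-130 [4. 5. 7.] -120 [46. 49. 53.] -110 [37. 45. 50.] 110 None 120 None 130 None 
blackL top z 353.3 circle c [442.  338.7] mean [501.4 345.5] ext [210.2  29. ] 10
redL top z 111.2 circle c [468.  310.9] mean [469.1 310.5] ext [43.4 39.4] 77
whiteL top z 110.9 circle c [512.2 415.5] mean [511.7 414.7] ext [41.8 43.6] 102
tin top z 75.4 circle c [ 541.4 -423.1] mean [ 541.2 -421.7] ext [56.3 56.8] 69
blackR top z 108.1 circle c [ 589.3 -303.1] mean [ 589.9 -304.2] ext [39.5 40.1] 55
16.8
yaw now -142.7 spin 0.692 shares [0.1122 0.0458 0.    ] mm [ 24.7 -26.7   0. ]
yaw now -142.7 spin 0.692 shares [-0.2572  0.2474 -0.0022] mm [-101.3  -34.7    0.7]
```

Call:
send_rows(
  gripper=[0,0,0,0,0],
  delta_pos=[
    [0,0,0],
    [0,0,0],
    [0,0,0],
    [0,0,0],
    [0,0,0],
  ],
  spin=[0.1,0.1,0.1,0.1,0.102],
)

```text
t: 17.42
ee_pos: [567.6, 336.8, 220.8]
ee_rot: [0.997, -0.073, -0.002, 0.001]
wrist_force: [0.2, -0.0, 0.3]
grip_width: 85.3
grasp_force: 0.0
```

```bash
python3 -c "
from h import *
st(); go([594.3,316,28]); W=snap('top')[2]
from m import caps
caps(W,[('blackL',187,243)])"
```

```text
17.43 [567.6 336.8 220.8] F [ 0.2 -0.   0.3] w 85.3 g 0.0 q [-0.92  0.8   0.66  1.44 -0.52  1.08 -1.88] loc [-212.   273.5]
yaw now 171.6 spin -0.006 shares [0.0978 0.0565 0.6427] mm [  26.7  -20.8 -192.8]
blackL top z 713.6 circle c [357.1 275.9] mean [352.6 274.3] ext [35.   6.6] 62
```

Call:
send_rows(
  gripper=[0,0,0,0,0],
  delta_pos=[
    [0.098,0.056,0],
    [0,0,0.17],
    [0,0,0.17],
    [0,0,0.17],
    [0,0,0.13],
  ],
  spin=[-0.006,0,0,0,0],
  force=40,
)

```text
t: 18.1
ee_pos: [593.6, 316.2, 27.0]
ee_rot: [0.998, -0.065, -0.003, 0.001]
wrist_force: [-0.7, 0.3, -0.7]
grip_width: 85.1
grasp_force: 0.0
```

Call:
send_rows(
  gripper=[0,1,1,1,1],
  delta_pos=[
    [0,0,0],
    [0,0,0],
    [0,0,0],
    [0,0,0],
    [0,0,0],
  ],
  spin=[0,0,0,0,0],
)

```text
t: 18.73
ee_pos: [598.0, 317.3, 31.9]
ee_rot: [0.998, -0.066, 0.001, -0.001]
wrist_force: [-0.9, -1.2, 6.7]
grip_width: 39.3
grasp_force: 39.8
```

Call:
send_rows(
  gripper=[1,1,1,1,1],
  delta_pos=[
    [0,0,-0.05],
    [0,0,-0.15],
    [0,0,-0.15],
    [0,0,-0.15],
    [0,0,0],
  ],
  spin=[0,0,0,0,0],
)

```text
t: 19.35
ee_pos: [599.7, 317.6, 185.0]
ee_rot: [0.998, -0.066, 0.004, -0.002]
wrist_force: [-0.2, -0.5, -2.1]
grip_width: 39.6
grasp_force: 40.8
```

```bash
python3 -c "
from h import *
st(); go(cab(-189.5,78,180))
for n in ('top','side'):
    im,d,W=snap(n); p=manip.state()['ee_pos']; q=W.reshape(-1,3); q=q[(np.linalg.norm(q[:,:2]-p[:2],axis=1)<40)&(q[:,2]>100)&(q[:,2]<260)]
    for a in range(130,260,10):
        k=q[abs(q[:,2]-a)<5]
        if len(k)>2: print(n,a,len(k),k.min(0).round(0),k.max(0).round(0))
"
```

```text
19.35 [599.7 317.6 185. ] F [-0.2 -0.5 -2.1] w 39.6 g 40.8 q [-0.85  0.85  0.63  1.44 -0.55  1.02 -1.81] loc [-177.5  258.8]
yaw now 172.4 spin 0.004 shares [-0.0399  0.6027  0.0166] mm [ -36.7 -177.4   -5. ]
top 160 4 [590. 296. 155.] [596. 298. 162.]
top 170 3 [585. 296. 171.] [601. 299. 175.]
top 180 3 [586. 296. 176.] [597. 298. 179.]
top 230 5 [582. 287. 227.] [587. 292. 234.]
top 240 8 [580. 284. 236.] [591. 294. 242.]
top 250 4 [581. 286. 247.] [583. 294. 254.]
side 150 4 [578. 305. 149.] [587. 333. 153.]
side 160 18 [576. 305. 155.] [593. 338. 165.]
side 170 16 [575. 303. 165.] [593. 337. 174.]
side 180 22 [575. 302. 175.] [596. 339. 185.]
side 190 15 [574. 307. 185.] [590. 335. 195.]
side 200 19 [574. 306. 196.] [595. 338. 205.]
side 210 15 [575. 308. 205.] [595. 338. 215.]
side 220 16 [576. 310. 215.] [590. 344. 223.]
side 230 18 [577. 312. 225.] [595. 350. 234.]
side 240 29 [574. 316. 235.] [596. 352. 245.]
side 250 42 [576. 315. 245.] [604. 352. 255.]
```

Call:
send_rows(
  gripper=[1,1,1,1,1],
  delta_pos=[
    [-0.007,0.15,0],
    [-0.007,0.15,0],
    [-0.007,0.15,0],
    [-0.007,0.152,0],
    [0,0,0],
  ],
  spin=[0.004,0,0,0,0],
)

```text
t: 20.08
ee_pos: [562.0, 133.8, 179.1]
ee_rot: [0.997, -0.073, -0.002, 0.002]
wrist_force: [0.4, -0.2, -3.0]
grip_width: 39.6
grasp_force: 40.9
```

```bash
python3 -c "
from h import *
st(); go(cab(-185.5,78,49))
for n in ('top','side'):
    im,d,W=snap(n); p=manip.state()['ee_pos']; q=W.reshape(-1,3); q=q[(np.linalg.norm(q[:,:2]-p[:2],axis=1)<60)&(q[:,2]>152)&(q[:,2]<210)]; l=loc(q)
    print(n,len(q),np.percentile(l,[3,97],axis=0).round(1) if len(q) else '')
"
```

```text
20.07 [562.  133.8 179.1] F [ 0.4 -0.2 -3. ] w 39.6 g 40.9 q [-0.65  0.73  0.6   1.75 -0.53  0.83 -1.52] loc [-189.7   71.6]
yaw now 171.6 spin -0.005 shares [ 0.0139 -0.0215  0.4337] mm [   5.     5.8 -130.1]
top 16 [[-211.4   49.5]
 [-194.    60.8]]
side 54 [[-210.6   73.8]
 [-190.6   95.5]]
```

Call:
send_rows(
  gripper=[1,1,1,1],
  delta_pos=[
    [0,-0.01,0],
    [0,0,0.1],
    [0,0,0],
    [0,0,0],
  ],
  spin=[0,0,0,0],
)

```text
t: 20.68
ee_pos: [564.7, 143.0, 150.2]
ee_rot: [0.998, -0.069, 0.0, -0.0]
wrist_force: [1.0, 0.3, -1.0]
grip_width: 39.8
grasp_force: 40.8
```

```bash
python3 -c "
from h import *
st(); go(cab(-185.5,78,49))
o=[]
for n in ('top','side'):
    im,d,W=snap(n); p=manip.state()['ee_pos']; q=W.reshape(-1,3); q=q[(np.linalg.norm(q[:,:2]-p[:2],axis=1)<60)&(q[:,2]>125)&(q[:,2]<170)]; l=loc(q)
    print(n,len(q),np.percentile(l,[3,97],axis=0).round(1) if len(q) else '')
    u,v=proj(n,p)[0].astype(int); o.append(cv2.resize(im[v-50:v+50,u-60:u+60],(400,333),interpolation=cv2.INTER_CUBIC))
cv2.imwrite('pics/c6.png',np.hstack(o)[...,::-1]); st()
"
```

```text
20.68 [564.7 143.  150.2] F [ 1.   0.3 -1. ] w 39.8 g 40.8 q [-0.64  0.76  0.57  1.77 -0.56  0.77 -1.5 ] loc [-188.3   81.1]
yaw now 172.1 spin 0.0 shares [0.0093 0.0103 0.3373] mm [   2.3   -3.4 -101.2]
top 113 [[-242.4   41.9]
 [-197.3   81.8]]
side 154 [[-242.2   63.1]
 [-194.4  121.2]]
20.77 [565.1 142.6 150.7] F [ 0.4  0.9 -1.1] w 39.4 g 40.8 q [-0.64  0.76  0.57  1.77 -0.56  0.77 -1.5 ] loc [-187.8   80.7]
```

View pics/c6.png

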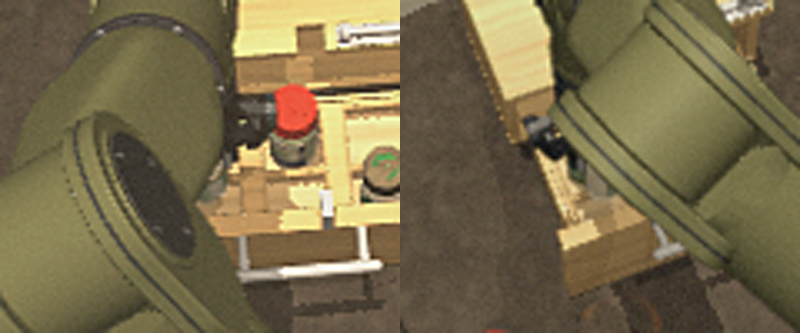

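Call:
send_rows(
  gripper=[1,1,1,1,1],
  delta_pos=[
    [0.008,0.009,0.08],
    [0,0,0.08],
    [0,0,0.08],
    [0,0,0.04],
    [0,0,0],
  ],
  spin=[0,0,0,0,0],
)

```text
t: 21.4
ee_pos: [566.3, 139.3, 65.7]
ee_rot: [0.998, -0.069, -0.0, 0.0]
wrist_force: [0.0, -0.7, -1.6]
grip_width: 39.4
grasp_force: 40.9
```

```bash
python3 -c "
from h import *
st(); go(cab(-185.5,78,48))"
```

```text
21.4 [566.3 139.3  65.7] F [ 0.  -0.7 -1.6] w 39.4 g 40.9 q [-0.58  0.88  0.46  1.82 -0.65  0.6  -1.42] loc [-186.2   77.6]
yaw now 172.1 spin -0.0 shares [ 0.0022 -0.0012  0.0591] mm [  0.7   0.3 -17.7]
```

Call:
send_rows(
  gripper=[1,1,1,1,1],
  delta_pos=[
    [0.002,0,0.025],
    [0,0,0.02],
    [0,0,0.01],
    [0,0,0],
    [0,0,0],
  ],
  spin=[0,0,0,0,0],
)

```text
t: 22.02
ee_pos: [567.0, 139.2, 49.5]
ee_rot: [0.998, -0.069, 0.0, -0.0]
wrist_force: [-0.8, -0.5, -1.4]
grip_width: 39.8
grasp_force: 40.9
```

Call:
send_rows(
  gripper=[1,1,1],
  delta_pos=[
    [0,0,0.01],
    [0,0,0],
    [0,0,0],
  ],
  spin=[0,0,0],
)

```text
t: 22.4
ee_pos: [568.0, 139.0, 47.8]
ee_rot: [0.998, -0.069, 0.001, -0.0]
wrist_force: [-1.0, 0.1, 9.2]
grip_width: 39.7
grasp_force: 41.5
```

Call:
send_rows(
  gripper=[0.25,0.25,0.25,0.25,0.25],
  delta_pos=[
    [0,0,0],
    [0,0,0],
    [0,0,-0.1],
    [0,0,-0.17],
    [0,0,-0.17],
  ],
  spin=[0,0,0,0,0],
)

```text
t: 23.02
ee_pos: [566.5, 139.1, 179.3]
ee_rot: [0.998, -0.069, -0.0, 0.0]
wrist_force: [0.2, 0.3, -0.2]
grip_width: 64.0
grasp_force: 0.0
```

```bash
python3 -c "
from h import *
st(); go([468,309.5,180])"
```

```text
23.02 [566.5 139.1 179.3] F [ 0.2  0.3 -0.2] w 64.0 g 0.0 q [-0.65  0.73  0.6   1.74 -0.53  0.84 -1.52] loc [-185.9   77.5]
yaw now 172.1 spin -0.0 shares [-0.4032 -0.5174 -0.0023] mm [-98.5 170.4   0.7]
```

Call:
send_rows(
  gripper=[0,0,0,0,0],
  delta_pos=[
    [-0.101,-0.129,0],
    [-0.101,-0.129,0],
    [-0.101,-0.129,0],
    [-0.1,-0.13,0],
    [0,0,0],
  ],
  spin=[0,0,0,0,0],
)

```text
t: 23.65
ee_pos: [465.1, 314.6, 177.3]
ee_rot: [0.998, -0.065, -0.002, -0.001]
wrist_force: [-0.4, 0.1, -0.3]
grip_width: 85.4
grasp_force: 0.0
```

```bash
cat > chk.py <<'E'
from h import *
def chk():
    for n in("top","side"):
        W=snap(n)[2]; L=np.dstack([loc(W),W[...,2]]).reshape(-1,3)
        for i,(x,y) in enumerate([(-189.5,78),(-189.5,0),(-189.5,-78),(-127.5,78),(-127.5,0),(-127.5,-78)]):
            t=L[(abs(L[:,0]-x)<32)&(abs(L[:,1]-y)<38)&(L[:,2]>113)&(L[:,2]<135)&(L[:,0]>-222)]
            if len(t)>20: print(n,i+1,(np.percentile(t,2,axis=0)/2+np.percentile(t,98,axis=0)/2).round(1),np.ptp(t,axis=0).round(0),len(t))
E
python3 -c "
from chk import *
st(); go([468,309.5,28]); chk()
from m import caps
caps(snap('side')[2],[(k,*proj('side',[x,y,108])[0].round().astype(int)) for k,x,y in(('redL',468,308),('whiteL',511,414))])"
```

```text
23.65 [465.1 314.6 177.3] F [-0.4  0.1 -0.3] w 85.4 g 0.0 q [-1.03  0.72  0.64  1.81 -0.57  0.81 -1.81] loc [-310.5  237.4]
yaw now 172.6 spin 0.005 shares [0.012  0.0156 0.4977] mm [   2.9   -5.1 -149.3]
top 1 [-189.2   75.6  119.4] [42. 38. 14.] 148
top 3 [-189.5  -78.1  119.9] [51. 38. 16.] 150
top 4 [-126.1   76.9  120.4] [41. 38. 14.] 140
top 5 [-128.7   -1.4  121.8] [46. 42. 18.] 177
side 1 [-186.    70.9  120.3] [54. 29. 15.] 76
side 3 [-194.8  -77.2  119.9] [55. 56. 14.] 115
side 4 [-124.6   79.2  119.8] [40. 38. 14.] 109
side 5 [-126.3   -0.6  121.4] [45. 43. 16.] 147
redL top z 797.2 circle c [214.1 348.7] mean [209.  353.1] ext [31.9 25.9] 75
whiteL top z 295.6 circle c [467.2 376.2] mean [464.5 376.7] ext [10.9 11.4] 15
```

Call:
send_rows(
  gripper=[0,0,0,0,0],
  delta_pos=[
    [0,0,0.15],
    [0,0,0.15],
    [0,0,0.15],
    [0,0,0.05],
    [0,0,0],
  ],
  spin=[0,0,0,0,0],
)

```text
t: 24.42
ee_pos: [469.1, 308.3, 28.3]
ee_rot: [0.998, -0.07, -0.0, 0.0]
wrist_force: [0.3, 1.1, 0.0]
grip_width: 85.6
grasp_force: 0.0
```

Call:
send_rows(
  gripper=[1,1,1,1,1],
  delta_pos=[
    [0,0,0],
    [0,0,0],
    [0,0,0],
    [0,0,0],
    [0,0,0],
  ],
  spin=[0,0,0,0,0],
)

```text
t: 25.05
ee_pos: [469.4, 309.8, 29.7]
ee_rot: [0.998, -0.069, 0.001, -0.001]
wrist_force: [-0.9, -0.4, 6.6]
grip_width: 43.5
grasp_force: 40.0
```

Call:
send_rows(
  gripper=[1,1,1,1,1],
  delta_pos=[
    [0,0,-0.05],
    [0,0,-0.15],
    [0,0,-0.15],
    [0,0,-0.15],
    [0,0,0],
  ],
  spin=[0,0,0,0,0],
)

```text
t: 25.68
ee_pos: [470.9, 310.3, 182.4]
ee_rot: [0.998, -0.069, 0.003, -0.002]
wrist_force: [-0.7, 0.5, -1.3]
grip_width: 43.9
grasp_force: 41.2
```

```bash
cat >> chk.py <<'E'
def held(z0,z1):
    for n in ('top','side'):
        W=snap(n)[2]; p=manip.state()['ee_pos']; q=W.reshape(-1,3); q=q[(np.linalg.norm(q[:,:2]-p[:2],axis=1)<50)&(q[:,2]>z0)&(q[:,2]<z1)]; l=loc(q)-loc(p)
        if len(q)>5: print(n,len(q),'rel to ee',np.percentile(l,[3,97],axis=0).round(1).tolist(),'lowest',q[:,2].min().round())
E
python3 -c "
from chk import *
st(); go(cab(-189.5,0,180)); held(120,210)"
```

```text
25.68 [470.9 310.3 182.4] F [-0.7  0.5 -1.3] w 43.9 g 41.2 q [-1.03  0.71  0.65  1.8  -0.58  0.81 -1.8 ] loc [-304.1  233.9]
yaw now 172.1 spin -0.0 shares [0.3821 0.7798 0.0081] mm [  81.4 -247.5   -2.4]
top 34 rel to ee [[-16.5, -22.9], [-1.3, -13.8]] lowest 156.0
side 91 rel to ee [[-21.4, -16.1], [-6.5, 21.8]] lowest 150.0
```

Call:
send_rows(
  gripper=[1,1,1,1,1],
  delta_pos=[
    [0.077,0.156,0],
    [0.077,0.156,0],
    [0.077,0.156,0],
    [0.077,0.156,0],
    [0.077,0.156,0],
  ],
  spin=[0,0,0,0,0],
)

```text
t: 26.4
ee_pos: [549.7, 60.5, 176.8]
ee_rot: [0.998, -0.069, -0.002, 0.0]
wrist_force: [0.4, 0.2, -1.4]
grip_width: 43.7
grasp_force: 41.2
```

Call:
send_rows(
  gripper=[1,1,1,1,1],
  delta_pos=[
    [0,0,0],
    [0,0,0],
    [0,0,0.1],
    [0,0,0],
    [0,0,0],
  ],
  spin=[0,0,0,0,0],
)

```text
t: 27.02
ee_pos: [550.6, 62.8, 148.6]
ee_rot: [0.998, -0.068, -0.0, -0.0]
wrist_force: [0.6, -0.2, -0.8]
grip_width: 43.6
grasp_force: 41.2
```

```bash
python3 -c "
from chk import *
st(); go(cab(-188.7,0,46)); held(126,200); st()"
```

```text
27.02 [550.6  62.8 148.6] F [ 0.6 -0.2 -0.8] w 43.6 g 41.2 q [-0.51  0.73  0.55  1.86 -0.56  0.72 -1.35] loc [-191.2   -0.2]
yaw now 172.2 spin 0.001 shares [ 0.0084 -0.0008  0.3418] mm [ 2.500e+00 -1.000e-01 -1.026e+02]
top 97 rel to ee [[-42.6, -30.8], [-9.7, -1.9]] lowest 126.0
side 226 rel to ee [[-47.6, -20.1], [-4.8, 31.3]] lowest 126.0
27.12 [551.2  62.3 149.1] F [ 0.  -1.  -0.7] w 43.6 g 41.2 q [-0.51  0.73  0.55  1.86 -0.56  0.71 -1.35] loc [-190.6   -0.7]
```

Call:
send_rows(
  gripper=[1,1,1,1,1],
  delta_pos=[
    [0.006,-0.002,0.08],
    [0,0,0.08],
    [0,0,0.08],
    [0,0,0.04],
    [0,0,0],
  ],
  spin=[0,0,0,0,0],
)

```text
t: 27.75
ee_pos: [552.5, 62.2, 64.2]
ee_rot: [0.998, -0.069, -0.0, -0.0]
wrist_force: [-0.0, -0.8, -1.0]
grip_width: 44.0
grasp_force: 41.2
```

Call:
send_rows(
  gripper=[1,1,1,1,1],
  delta_pos=[
    [0,0,0.025],
    [0,0,0.02],
    [0,0,0.01],
    [0,0,0],
    [0,0,0],
  ],
  spin=[0,0,0,0,0],
)

```text
t: 28.38
ee_pos: [552.6, 62.1, 47.9]
ee_rot: [0.998, -0.069, 0.0, -0.0]
wrist_force: [0.2, -0.3, -1.0]
grip_width: 44.0
grasp_force: 41.2
```

Call:
send_rows(
  gripper=[1,1,1],
  delta_pos=[
    [0,0,0.01],
    [0,0,0],
    [0,0,0],
  ],
  spin=[0,0,0],
)

```text
t: 28.75
ee_pos: [553.3, 62.0, 45.7]
ee_rot: [0.998, -0.069, 0.001, -0.0]
wrist_force: [-0.3, -0.2, 6.6]
grip_width: 44.0
grasp_force: 41.5
```

Call:
send_rows(
  gripper=[0.25,0.25,0.25,0.25,0.25],
  delta_pos=[
    [0,0,0],
    [0,0,0],
    [0,0,-0.1],
    [0,0,-0.18],
    [0,0,-0.19],
  ],
  spin=[0,0,0,0,0],
)

```text
t: 29.38
ee_pos: [551.9, 62.2, 186.7]
ee_rot: [0.998, -0.069, -0.001, 0.0]
wrist_force: [1.1, 0.7, -0.7]
grip_width: 63.9
grasp_force: 0.0
```

```bash
python3 -c "
from chk import *
st(); go([589,-302.5,188],172.1);chk()
from m import caps
for n in('top','side'): caps(snap(n)[2],[(k,*proj(n,[x,y,z])[0].round().astype(int)) for k,x,y,z in(('blackR',589,-303,106),('tin',540,-423,74),('redR',481,-280,108))])"
```

```text
29.38 [551.9  62.2 186.7] F [ 1.1  0.7 -0.7] w 63.9 g 0.0 q [-0.54  0.69  0.61  1.81 -0.52  0.81 -1.38] loc [-189.8   -0.7]
yaw now 172.1 spin -0.0 shares [ 0.2896  1.1871 -0.0042] mm [  37.1 -364.7    1.3]
top 2 [-198.   -13.3  121.1] [31. 19. 14.] 43
top 3 [-189.2  -78.3  120. ] [53. 53. 14.] 148
side 1 [-194.1   78.4  119.6] [55. 63. 16.] 130
side 2 [-189.3   -1.1  122.3] [55. 57. 18.] 155
side 4 [-125.9   78.8  119.5] [41. 39. 15.] 111
side 5 [-134.8    1.6  120.6] [29. 38. 14.] 55
blackR top z 107.9 circle c [ 586.1 -302. ] mean [ 587.2 -302.6] ext [37. 37.] 67
tin top z 75.3 circle c [ 535.8 -422.3] mean [ 535.4 -427.3] ext [55.4 56.4] 74
redR top z 112.1 circle c [ 479.4 -278.7] mean [ 481.  -280.1] ext [40.2 42.8] 71
blackR top z 108.7 circle c [ 589.2 -304.7] mean [ 589.7 -303.6] ext [37.6 36.6] 48
tin top z 74.8 circle c [ 539.9 -424.1] mean [ 537.9 -424.7] ext [55.  56.3] 76
redR top z 111.9 circle c [ 472.5 -251.6] mean [ 482.  -275.3] ext [ 49.4 100.2] 76
```

Call:
send_rows(
  gripper=[0,0,0,0,0],
  delta_pos=[
    [0.041,0.17,0],
    [0.041,0.17,0],
    [0.041,0.17,0],
    [0.041,0.17,0],
    [0.041,0.17,0],
  ],
  spin=[0,0,0,0,0],
)

```text
t: 30.2
ee_pos: [577.2, -199.7, 183.7]
ee_rot: [0.998, -0.069, -0.002, -0.001]
wrist_force: [0.9, -0.2, 0.5]
grip_width: 85.2
grasp_force: 0.0
```

Call:
send_rows(
  gripper=[0,0,0,0,0],
  delta_pos=[
    [0.041,0.17,0],
    [0.041,0.168,0],
    [0,0,0],
    [0,0,0],
    [0,0,0],
  ],
  spin=[0,0,0,0,0],
)

```text
t: 30.82
ee_pos: [588.8, -300.3, 184.7]
ee_rot: [0.998, -0.068, -0.001, -0.001]
wrist_force: [-0.5, -0.4, 0.1]
grip_width: 85.4
grasp_force: 0.0
```

```bash
python3 -c "
from chk import *
st(); go([588,-303,28],172.1)"
```

```text
30.82 [ 588.8 -300.3  184.7] F [-0.5 -0.4  0.1] w 85.4 g 0.0 q [ 0.14  0.81  0.54  1.48 -0.46  0.98 -0.91] loc [-103.4 -354.7]
yaw now 172.2 spin 0.001 shares [-0.0015  0.0093  0.5224] mm [  -0.8   -2.7 -156.7]
```

Call:
send_rows(
  gripper=[0,0,0,0,0],
  delta_pos=[
    [0,0.008,0.15],
    [0,0,0.15],
    [0,0,0.15],
    [0,0,0.07],
    [0,0,0],
  ],
  spin=[0,0,0,0,0],
)

```text
t: 31.45
ee_pos: [587.8, -303.8, 28.8]
ee_rot: [0.998, -0.069, -0.001, -0.001]
wrist_force: [-0.3, -0.3, 1.1]
grip_width: 85.4
grasp_force: 0.0
```

Call:
send_rows(
  gripper=[1,1,1,1,1],
  delta_pos=[
    [0,0,0],
    [0,0,0],
    [0,0,0],
    [0,0,0],
    [0,0,0],
  ],
  spin=[0,0,0,0,0],
)

```text
t: 32.08
ee_pos: [589.4, -305.4, 31.3]
ee_rot: [0.998, -0.069, 0.001, 0.0]
wrist_force: [0.1, 0.4, 6.6]
grip_width: 40.0
grasp_force: 39.6
```

Call:
send_rows(
  gripper=[1,1,1,1,1],
  delta_pos=[
    [0,0,-0.05],
    [0,0,-0.15],
    [0,0,-0.15],
    [0,0,-0.15],
    [0,0,0],
  ],
  spin=[0,0,0,0,0],
)

```text
t: 32.7
ee_pos: [590.3, -307.4, 184.8]
ee_rot: [0.998, -0.069, 0.004, 0.002]
wrist_force: [-0.5, -1.0, -1.3]
grip_width: 39.7
grasp_force: 40.6
```

```bash
python3 -c "
from chk import *
st(); go(cab(-127.5,-78,180)); held(120,210)"
```

```text
32.7 [ 590.3 -307.4  184.8] F [-0.5 -1.  -1.3] w 39.7 g 40.6 q [ 0.14  0.81  0.54  1.48 -0.47  0.97 -0.9 ] loc [-100.9 -361.5]
yaw now 172.0 spin -0.001 shares [-0.0886 -0.9452  0.0159] mm [ 12.7 284.5  -4.8]
top 7 rel to ee [[-18.7, -15.0], [-13.5, -7.5]] lowest 181.0
side 8 rel to ee [[-5.5, 17.5], [7.9, 21.0]] lowest 156.0
```

Call:
send_rows(
  gripper=[1,1,1,1,1],
  delta_pos=[
    [-0.045,-0.15,0],
    [-0.045,-0.16,0],
    [0,-0.16,0],
    [0,-0.16,0],
    [0,-0.16,0],
  ],
  spin=[0,0,0,0,0],
)

```text
t: 33.42
ee_pos: [593.0, -64.7, 178.2]
ee_rot: [0.998, -0.069, -0.002, -0.0]
wrist_force: [0.7, -0.1, -0.6]
grip_width: 39.5
grasp_force: 40.7
```

Call:
send_rows(
  gripper=[1,1,1,1,1],
  delta_pos=[
    [0,-0.155,0],
    [0,0,0],
    [0,0,0.05],
    [0,0,0],
    [0,0,0],
  ],
  spin=[0,0,0,0,0],
)

```text
t: 34.05
ee_pos: [600.2, -22.1, 164.4]
ee_rot: [0.998, -0.07, -0.0, 0.0]
wrist_force: [-0.1, 0.2, -1.1]
grip_width: 39.4
grasp_force: 40.7
```

```bash
python3 -c "
from chk import *
st(); go(cab(-127.5,-78,48)); held(132,210);st()"
```

```text
34.05 [600.2 -22.1 164.4] F [-0.1  0.2 -1.1] w 39.4 g 40.7 q [-0.35  0.77  0.57  1.7  -0.53  0.84 -1.25] loc [-130.4  -77.6]
yaw now 171.9 spin -0.002 shares [0.0096 0.0013 0.388 ] mm [   2.8   -0.8 -116.4]
top 63 rel to ee [[-22.6, -26.4], [-9.8, -0.2]] lowest 138.0
side 97 rel to ee [[-20.2, -3.9], [1.7, 25.8]] lowest 134.0
34.15 [600.7 -21.6 164.9] F [ 0.  -0.5 -0.7] w 39.5 g 40.7 q [-0.35  0.77  0.57  1.7  -0.53  0.84 -1.25] loc [-129.9  -77. ]
```

Call:
send_rows(
  gripper=[1,1,1,1,1],
  delta_pos=[
    [0.007,0.002,0.08],
    [0,0,0.08],
    [0,0,0.08],
    [0,0,0.08],
    [0,0,0.01],
  ],
  spin=[0,0,0,0,0],
)

```text
t: 34.78
ee_pos: [601.7, -21.5, 64.7]
ee_rot: [0.998, -0.069, -0.001, -0.0]
wrist_force: [0.4, 0.7, -1.0]
grip_width: 39.7
grasp_force: 40.8
```

Call:
send_rows(
  gripper=[1,1,1,1,1],
  delta_pos=[
    [0,0,0.025],
    [0,0,0.02],
    [0,0,0.01],
    [0,0,0],
    [0,0,0],
  ],
  spin=[0,0,0,0,0],
)

```text
t: 35.4
ee_pos: [602.9, -21.5, 49.6]
ee_rot: [0.998, -0.069, 0.0, -0.0]
wrist_force: [0.2, 1.0, -1.7]
grip_width: 39.5
grasp_force: 40.8
```

Call:
send_rows(
  gripper=[1,1,1],
  delta_pos=[
    [0,0,0.013],
    [0,0,0],
    [0,0,0],
  ],
  spin=[0,0,0],
)

```text
t: 35.78
ee_pos: [604.3, -21.7, 47.2]
ee_rot: [0.998, -0.069, 0.002, -0.0]
wrist_force: [-0.9, 1.1, 9.8]
grip_width: 39.5
grasp_force: 41.2
```

Call:
send_rows(
  gripper=[0.25,0.25,0.25,0.25,0.25],
  delta_pos=[
    [0,0,0],
    [0,0,0],
    [0,0,-0.15],
    [0,0,-0.2],
    [0,0,-0.2],
  ],
  spin=[0,0,0,0,0],
)

```text
t: 36.4
ee_pos: [602.2, -21.4, 211.6]
ee_rot: [0.998, -0.069, -0.001, 0.0]
wrist_force: [0.5, 0.6, -0.4]
grip_width: 63.9
grasp_force: 0.0
```

Call:
send_rows(
  gripper=[0.25,0.25,0.25,0.25,0.25],
  delta_pos=[
    [0,0,0],
    [0,0,0],
    [0,0,0],
    [0,0,0],
    [0,0,0],
  ],
  spin=[-0.115,-0.115,-0.115,-0.115,-0.115],
)

```text
t: 37.02
ee_pos: [602.3, -21.5, 210.0]
ee_rot: [0.927, 0.376, -0.0, -0.0]
wrist_force: [0.4, -0.4, -1.4]
grip_width: 63.9
grasp_force: 0.0
```

Call:
send_rows(
  gripper=[0.6,0.6,0.6,0.6],
  delta_pos=[
    [0,0,0],
    [0,0,0],
    [0,0,0],
    [0,0,0],
  ],
  spin=[-0.115,-0.115,-0.115,-0.08],
)

```text
t: 37.52
ee_pos: [602.3, -21.7, 210.0]
ee_rot: [0.753, 0.658, -0.0, -0.0]
wrist_force: [-0.6, 0.2, 0.0]
grip_width: 34.3
grasp_force: 0.0
```

```bash
python3 -c "
from chk import *
st(); go(cab(-276,20,200),-97.9);chk()
for n in('top','side'):
    W=snap(n)[2]; L=np.dstack([loc(W),W[...,2]]).reshape(-1,3)
    h=L[(L[:,0]<-262)&(L[:,0]>-300)&(abs(L[:,1])<70)&(L[:,2]>115)&(L[:,2]<137)]; print('handle',np.median(h,0).round(1),len(h))"
```

```text
37.52 [602.3 -21.7 210. ] F [-0.6  0.2  0. ] w 34.3 g 0.0 q [-0.12  0.65  0.15  1.63 -0.12  0.87 -0.07] loc [-128.3  -76.8]
yaw now -97.7 spin 0.002 shares [ 0.3228 -0.4922  0.0334] mm [-133.   116.2  -10. ]
top 1 [-187.7   75.6  119.1] [55. 40. 14.] 154
top 2 [-189.9   -1.2  121.9] [55. 41. 19.] 190
top 3 [-192.   -65.1  120.2] [48. 14. 13.] 41
top 4 [-126.4   76.9  120.2] [41. 38. 14.] 141
top 5 [-126.2   -1.4  122. ] [47. 44. 18.] 182
side 1 [-193.7   81.   120.9] [58. 74. 16.] 127
side 2 [-193.3    0.4  121.8] [57. 61. 17.] 159
side 3 [-194.1  -81.8  120.8] [56. 56. 18.] 128
side 4 [-124.    78.3  120.3] [42. 40. 15.] 110
side 5 [-125.7   -0.2  121.7] [46. 45. 19.] 151
side 6 [-125.1  -75.1  120.3] [42. 39. 15.] 110
handle [-277.6    0.3  129.2] 192
handle [-275.8   -0.5  128.8] 155
```

Call:
send_rows(
  gripper=[0.6,0.6,0.6,0.6,0.6],
  delta_pos=[
    [0.08,-0.123,0],
    [0.08,-0.123,0],
    [0.08,-0.123,0],
    [0.083,-0.123,0],
    [0,0,0],
  ],
  spin=[0,0,0,0,0],
)

```text
t: 38.35
ee_pos: [467.0, 97.5, 210.3]
ee_rot: [0.753, 0.658, -0.001, -0.001]
wrist_force: [0.3, -0.1, -0.1]
grip_width: 34.1
grasp_force: 0.0
```

```bash
python3 -c "
from chk import *
st(); go(cab(-276,20,77),-97.9)"
```

```text
38.35 [467.   97.5 210.3] F [ 0.3 -0.1 -0.1] w 34.1 g 0.0 q [-0.41  0.49  0.16  1.99 -0.12  0.67 -0.3 ] loc [-278.8   22.6]
yaw now -97.7 spin 0.002 shares [-0.0088  0.0092  0.4443] mm [   2.4   -3.  -133.3]
```

Call:
send_rows(
  gripper=[0.67,0.67,0.67,0.67,0.67],
  delta_pos=[
    [0,0.004,0],
    [0,0,0.14],
    [0,0,0.14],
    [0,0,0.02],
    [0,0,0],
  ],
  spin=[0.002,0,0,0,0],
)

```text
t: 38.98
ee_pos: [472.1, 93.9, 120.7]
ee_rot: [0.756, 0.655, 0.0, 0.0]
wrist_force: [-0.3, 0.7, -0.0]
grip_width: 28.4
grasp_force: 0.0
```

```bash
python3 -c "
from chk import *
st(); go(cab(-276,20,77),-97.9)"
```

```text
38.98 [472.1  93.9 120.7] F [-0.3  0.7 -0. ] w 28.4 g 0.0 q [-0.36  0.64  0.11  2.08 -0.16  0.43 -0.27] loc [-273.2   19.8]
yaw now -98.2 spin -0.003 shares [ 0.0007 -0.0092  0.1458] mm [ -2.7   0.6 -43.7]
```

Call:
send_rows(
  gripper=[0.67,0.67,0.67,0.67,0.67],
  delta_pos=[
    [0,-0.007,0.07],
    [0,0,0.05],
    [0,0,0.025],
    [0,0,0],
    [0,0,0],
  ],
  spin=[0,0,0,0,0],
)

```text
t: 39.6
ee_pos: [469.7, 95.1, 77.7]
ee_rot: [0.755, 0.655, 0.001, 0.0]
wrist_force: [0.2, -0.7, 0.5]
grip_width: 28.5
grasp_force: 0.0
```

Call:
send_rows(
  gripper=[1,1,1,1,1],
  delta_pos=[
    [0,0,0],
    [0,0,0],
    [0,0,0],
    [0,0,0],
    [0,0,0],
  ],
  spin=[0,0,0,0,0],
)

```text
t: 40.22
ee_pos: [470.7, 95.0, 77.7]
ee_rot: [0.755, 0.655, 0.001, 0.001]
wrist_force: [0.9, -1.7, 5.4]
grip_width: 9.4
grasp_force: 39.2
```

Call:
send_rows(
  gripper=[1,1,1,1,1],
  delta_pos=[
    [0,0.03,0],
    [0,0.06,0],
    [0,0.06,0],
    [0,0.06,0],
    [0,0.06,0],
  ],
  spin=[0,0,0,0,0],
)

```text
t: 40.85
ee_pos: [547.4, 84.3, 77.7]
ee_rot: [0.755, 0.656, -0.001, -0.002]
wrist_force: [-3.8, 0.8, 10.4]
grip_width: 9.2
grasp_force: 39.7
```

Call:
send_rows(
  gripper=[1,1,1,1,1],
  delta_pos=[
    [0,0.06,0],
    [0,0.06,0],
    [0,0.06,0],
    [0,0.05,0],
    [0,0.03,0],
  ],
  spin=[0,0,0,0,0],
)

```text
t: 41.48
ee_pos: [625.9, 73.5, 77.7]
ee_rot: [0.755, 0.656, -0.0, -0.001]
wrist_force: [-3.6, 2.2, 10.0]
grip_width: 9.5
grasp_force: 39.7
```

Call:
send_rows(
  gripper=[1,1,1,1],
  delta_pos=[
    [0,0.013,0],
    [0,0,0],
    [0,0.005,0],
    [0,0,0],
  ],
  spin=[0,0,0,0],
)

```text
t: 41.98
ee_pos: [628.8, 73.1, 77.7]
ee_rot: [0.755, 0.656, -0.002, -0.002]
wrist_force: [-7.1, 1.5, 11.2]
grip_width: 9.2
grasp_force: 39.9
```

```bash
python3 -c "
from chk import *
st()"
```

```text
41.98 [628.8  73.1  77.7] F [-7.1  1.5 11.2] w 9.2 g 39.9 q [-0.25  0.86  0.11  1.64 -0.14  0.66 -0.2 ] loc [-115.1   20.6]
```

Call:
send_rows(
  gripper=[1,1,1,1],
  delta_pos=[
    [0,0.01,0],
    [0,0.01,0],
    [0,0,0],
    [0,0,0],
  ],
  spin=[0,0,0,0],
)

```text
t: 42.48
ee_pos: [628.4, 73.1, 77.6]
ee_rot: [0.755, 0.656, -0.006, -0.007]
wrist_force: [-18.4, 2.3, 23.2]
grip_width: 9.3
grasp_force: 41.2
```

Call:
send_rows(
  gripper=[1,0.67,0.67,0.67,0.67],
  delta_pos=[
    [0,-0.02,0],
    [0,-0.003,0],
    [0,0,0],
    [0,0,-0.1],
    [0,0,-0.2],
  ],
  spin=[0,0,0,0,0],
)

```text
t: 43.1
ee_pos: [628.7, 71.6, 165.0]
ee_rot: [0.755, 0.655, -0.003, -0.002]
wrist_force: [1.2, -0.3, 0.9]
grip_width: 28.1
grasp_force: 0.0
```

Call:
send_rows(
  gripper=[0.3,0.3,0.3,0.3,0.3],
  delta_pos=[
    [0,0,-0.2],
    [0,0,-0.03],
    [0,0,0],
    [0,0,0],
    [0,0,0],
  ],
  spin=[0,0.115,0.115,0.115,0.115],
)

```text
t: 43.72
ee_pos: [630.7, 71.8, 235.5]
ee_rot: [0.939, 0.343, -0.0, -0.0]
wrist_force: [0.1, 0.6, -0.1]
grip_width: 60.2
grasp_force: 0.0
```

Call:
send_rows(
  gripper=[0.3,0.3,0.3,0.3,0.3],
  delta_pos=[
    [0,0,0],
    [0,0,0],
    [0,0,0],
    [0,0,0],
    [0,0,0],
  ],
  spin=[0.115,0.115,0.115,0.115,0.08],
)

```text
t: 44.35
ee_pos: [630.7, 72.0, 235.3]
ee_rot: [0.997, -0.073, -0.0, 0.0]
wrist_force: [-0.7, -0.4, 0.0]
grip_width: 60.0
grasp_force: 0.0
```

```bash
python3 -c "
from chk import *
st(); go(cab(-72,-111.8,236))
for n in('top','side'):
    W=snap(n)[2]; L=np.dstack([loc(W),W[...,2]]).reshape(-1,3)
    k=L[(abs(L[:,0]+72)<30)&(abs(L[:,1]+95)<50)&(L[:,2]>180)&(L[:,2]<197)]
    if len(k)>4: print(n,'knob',k.mean(0).round(1),((k.min(0)+k.max(0))/2).round(1),len(k))
    h=L[(abs(L[:,0]+117)<25)&(abs(L[:,1])<70)&(L[:,2]>115)&(L[:,2]<137)&(L[:,0]<-100)]; print('handle',np.median(h,0).round(1),len(h))"
```

```text
44.35 [630.7  72.  235.3] F [-0.7 -0.4  0. ] w 60.0 g 0.0 q [-0.5   0.73  0.61  1.51 -0.46  1.04 -1.49] loc [-113.1   19.8]
yaw now 171.6 spin -0.005 shares [ 0.1368  0.4387 -0.0022] mm [  22.6 -136.     0.7]
top knob [ -73.8 -112.1  187.2] [ -73.1 -111.9  186.9] 32
handle [-119.8  -40.   128.5] 79
handle [-117.4   36.1  128.7] 79
```

Everything matches the starting geometry, so I'll pinch the knob and shoot the bolt.

Call:
send_rows(
  gripper=[0.3,0.3,0.3,0.3,0.3],
  delta_pos=[
    [0.045,0.146,0],
    [0.045,0.146,0],
    [0.045,0.147,0],
    [0,0,0.1],
    [0,0,0],
  ],
  spin=[-0.005,0,0,0,0],
)

```text
t: 45.08
ee_pos: [651.2, -63.6, 203.5]
ee_rot: [0.998, -0.066, -0.003, -0.001]
wrist_force: [0.1, -0.2, -0.1]
grip_width: 59.7
grasp_force: 0.0
```

```bash
python3 -c "
from chk import *
st(); go(cab(-72.3,-111.8,143))"
```

```text
45.08 [651.2 -63.6 203.5] F [ 0.1 -0.2 -0.1] w 59.7 g 0.0 q [-0.25  0.79  0.56  1.48 -0.47  1.01 -1.28] loc [ -74.1 -111.7]
yaw now 172.4 spin 0.003 shares [0.006  0.0005 0.2018] mm [  1.8  -0.4 -60.5]
```

Call:
send_rows(
  gripper=[0.3,0.3,0.3,1,1],
  delta_pos=[
    [0.003,0,0.1],
    [0,0,0.07],
    [0,0,0.03],
    [0,0,0],
    [0,0,0],
  ],
  spin=[0,0,0,0,0],
)

```text
t: 45.7
ee_pos: [654.8, -64.2, 147.1]
ee_rot: [0.998, -0.066, 0.001, 0.0]
wrist_force: [0.3, 0.1, -1.1]
grip_width: 23.6
grasp_force: 0.0
```

Call:
send_rows(
  gripper=[1,1,1],
  delta_pos=[
    [0,0,0],
    [0,0,0],
    [0,0,0],
  ],
  spin=[0,0,0],
)

```text
t: 46.08
ee_pos: [654.7, -64.3, 147.2]
ee_rot: [0.998, -0.067, 0.001, -0.0]
wrist_force: [-1.3, 0.4, 5.6]
grip_width: 15.8
grasp_force: 39.2
```

```bash
python3 -c "
from chk import *
st()"
```

```text
46.08 [654.7 -64.3 147.2] F [-1.3  0.4  5.6] w 15.8 g 39.2 q [-0.24  0.85  0.53  1.53 -0.51  0.9  -1.24] loc [ -70.5 -111.9]
```

Pinched. Next I'll shoot it 40 mm along cabinet +y (tool -y), with a small overpush.

Call:
send_rows(
  gripper=[1,1,1,1,1],
  delta_pos=[
    [0,-0.03,0],
    [0,-0.03,0],
    [0,-0.03,0],
    [0,-0.03,0],
    [0,-0.02,0],
  ],
  spin=[0,0,0,0,0],
)

```text
t: 46.7
ee_pos: [660.2, -24.4, 147.2]
ee_rot: [0.998, -0.067, 0.001, 0.002]
wrist_force: [-2.7, -10.7, 6.0]
grip_width: 16.0
grasp_force: 39.4
```

Call:
send_rows(
  gripper=[1,1,1,1],
  delta_pos=[
    [0,-0.01,0],
    [0,-0.005,0],
    [0,0,0],
    [0,0,0],
  ],
  spin=[0,0,0,0],
)

```text
t: 47.2
ee_pos: [660.2, -24.6, 147.2]
ee_rot: [0.998, -0.069, 0.001, 0.004]
wrist_force: [-1.2, -8.8, 5.3]
grip_width: 15.5
grasp_force: 39.3
```

```bash
python3 -c "
from chk import *
st()"
```

```text
47.2 [660.2 -24.6 147.2] F [-1.2 -8.8  5.3] w 15.5 g 39.3 q [-0.31  0.86  0.54  1.52 -0.51  0.9  -1.31] loc [-70.6 -71.8]
```

Call:
send_rows(
  gripper=[1,0.4,0.4,0.4,0.4],
  delta_pos=[
    [0,0.012,0],
    [0,0,0],
    [0,0,0],
    [0,0,-0.1],
    [0,0,-0.2],
  ],
  spin=[0,0,0,0,0],
)

```text
t: 47.82
ee_pos: [657.6, -19.7, 233.7]
ee_rot: [0.998, -0.066, -0.004, -0.001]
wrist_force: [0.9, 0.7, 0.6]
grip_width: 51.2
grasp_force: 0.0
```

Call:
send_rows(
  gripper=[0.4,0.4,0.4,0.4,0.4],
  delta_pos=[
    [-0.05,-0.17,-0.1],
    [-0.05,-0.18,0],
    [-0.05,-0.18,0],
    [-0.05,-0.18,0],
    [-0.05,-0.18,0],
  ],
  spin=[0,0,0,0,0],
)

```text
t: 48.45
ee_pos: [619.8, 255.8, 265.5]
ee_rot: [0.998, -0.066, -0.0, -0.0]
wrist_force: [0.5, 0.2, -0.6]
grip_width: 51.2
grasp_force: 0.0
```

```bash
python3 -c "
from chk import *
st(); from m import caps
for n in('top','side'):
    im,d,W=snap(n,n+'9'); L=np.dstack([loc(W),W[...,2]]).reshape(-1,3)
    k=L[(abs(L[:,0]+72)<30)&(abs(L[:,1]+80)<60)&(L[:,2]>180)&(L[:,2]<197)]
    if len(k)>4: print(n,'knob',k.mean(0).round(1),((k.min(0)+k.max(0))/2).round(1),len(k))
    h=L[(L[:,0]<-105)&(L[:,0]>-140)&(abs(L[:,1])<70)&(L[:,2]>115)&(L[:,2]<137)]; print('handle',np.median(h,0).round(1),len(h))
    caps(W,[('tin',*proj(n,[540,-423,74])[0].round().astype(int))])
cv2.imwrite('pics/c9.png',cv2.imread('pics/top9.png')[100:340,120:480])
"
```

```text
48.45 [619.8 255.8 265.5] F [ 0.5  0.2 -0.6] w 51.2 g 0.0 q [-0.76  0.77  0.64  1.35 -0.47  1.18 -1.78] loc [-149.1  200.4]
top knob [-74.4 -72.6 188.7] [-72.9 -72.7 188.1] 33
handle [-119.4    1.6  128.7] 180
tin top z 74.2 circle c [ 537.2 -422.9] mean [ 537.6 -423.9] ext [55.6 56.5] 107
side knob [-72.4 -70.1 187.5] [-72.1 -71.2 188. ] 28
handle [-118.2  -30.2  127.5] 66
tin top z 75.2 circle c [ 540.7 -422.7] mean [ 543.8 -422. ] ext [54.7 56.9] 68
```

View pics/c9.png

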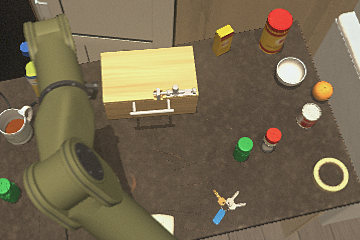

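The crop shows the drawer flush and shut, with the bolt shot at crop (175,92). The tin is unmoved at (310,115) and the leftover jars are standing. Handing in.

```bash
python3 -c "
from plant import manip
print(manip.sign_off())"
```

```text
the job is handed in; nothing more can be done
None
```

The job is handed in: three spare jars went into pockets 1, 2 and 6, which were the empty ones, the drawer is shut and the bolt is fully home, with the tin and the two leftover jars untouched.

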